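Blend a clay batch and clip up its sample tiles

TASK

Make up the clay batch: pull the wooden stick out of the crock, use it to stir the clay nuggets three full, wide turns round the bowl with the stick's foot down near the bottom, so that they are well moved about and none is spilled, and stand the stick back in the crock. Also put up the batch's sample tiles: slide every tile lying on the bench, flat and end first, under a sprung clip of its own on the batch board, so that its end lifts the clip, square and centred and fully home against the clip's stop. Do not disturb the teapot or the teacup.

Things in the scene. Friction and masses are not known exactly. Their poses are not given: they have to be found in the camera images.
- board: batch board, a brown hardboard panel 220 (x) x 350 (y) x 12 mm thick, lying flat and fixed on the bench; origin at the centre of its underside, x towards the edge with the four steel spring clips, 86 mm apart, y along the row of clips, z up
- seat0 (a point): point on the board's upper face where a tile's origin lies when the tile is fully home under clip 0 (leftmost, board y = +129 mm; board x = +20 mm); axes as the board's. Tiles slide in along +x until their end meets the stop, the front face of the clip's steel base (46 mm wide, 10 mm high), 50 mm along +x from here. Nothing of a clip stands over 35 mm above the board
- seat1 (a point): point on the board's upper face where a tile's origin lies when the tile is fully home under clip 1 (second from the left, board y = +43 mm; board x = +20 mm); axes as the board's. Tiles slide in along +x until their end meets the stop, the front face of the clip's steel base (46 mm wide, 10 mm high), 50 mm along +x from here. Nothing of a clip stands over 35 mm above the board
- seat2 (a point): point on the board's upper face where a tile's origin lies when the tile is fully home under clip 2 (third from the left, board y = -43 mm; board x = +20 mm); axes as the board's. Tiles slide in along +x until their end meets the stop, the front face of the clip's steel base (46 mm wide, 10 mm high), 50 mm along +x from here. Nothing of a clip stands over 35 mm above the board
- seat3 (a point): point on the board's upper face where a tile's origin lies when the tile is fully home under clip 3 (rightmost, board y = -129 mm; board x = +20 mm); axes as the board's. Tiles slide in along +x until their end meets the stop, the front face of the clip's steel base (46 mm wide, 10 mm high), 50 mm along +x from here. Nothing of a clip stands over 35 mm above the board
- clip0 (a joint): angle of the sprung jaw of clip 0 (40 mm wide, over seat0), rad: 0 shut and empty, grows as its lip is lifted, about 0.18 on a tile, 0.7 at most. The lip bears down 30 mm before the stop, 1 mm above the bare board; from there its turned-up edge rises at 21 degrees to 13 mm above the board, 62 mm before the stop. Springs: 2.5 N at the lip when empty, 4 N on a tile; a tile needs a push of 4 to 12 N
- clip1 (a joint): angle of the sprung jaw of clip 1 (40 mm wide, over seat1), rad: 0 shut and empty, grows as its lip is lifted, about 0.18 on a tile, 0.7 at most. The lip bears down 30 mm before the stop, 1 mm above the bare board; from there its turned-up edge rises at 21 degrees to 13 mm above the board, 62 mm before the stop. Springs: 2.5 N at the lip when empty, 4 N on a tile; a tile needs a push of 4 to 12 N
- clip2 (a joint): angle of the sprung jaw of clip 2 (40 mm wide, over seat2), rad: 0 shut and empty, grows as its lip is lifted, about 0.18 on a tile, 0.7 at most. The lip bears down 30 mm before the stop, 1 mm above the bare board; from there its turned-up edge rises at 21 degrees to 13 mm above the board, 62 mm before the stop. Springs: 2.5 N at the lip when empty, 4 N on a tile; a tile needs a push of 4 to 12 N
- clip3 (a joint): angle of the sprung jaw of clip 3 (40 mm wide, over seat3), rad: 0 shut and empty, grows as its lip is lifted, about 0.18 on a tile, 0.7 at most. The lip bears down 30 mm before the stop, 1 mm above the bare board; from there its turned-up edge rises at 21 degrees to 13 mm above the board, 62 mm before the stop. Springs: 2.5 N at the lip when empty, 4 N on a tile; a tile needs a push of 4 to 12 N
- tile0: fired-clay sample tile, a stiff terracotta slab 100 (x) x 44 (y) x 8 mm, 75 g, lying flat on the bench, with a dark stamped square near one end (either end may go in first); origin at the centre of its underside, x along its length. One of up to four identical tiles; three or four are present
- tile1: fired-clay sample tile, a stiff terracotta slab 100 (x) x 44 (y) x 8 mm, 75 g, lying flat on the bench, with a dark stamped square near one end (either end may go in first); origin at the centre of its underside, x along its length. One of up to four identical tiles; three or four are present
- tile2: fired-clay sample tile, a stiff terracotta slab 100 (x) x 44 (y) x 8 mm, 75 g, lying flat on the bench, with a dark stamped square near one end (either end may go in first); origin at the centre of its underside, x along its length. One of up to four identical tiles; three or four are present
- tile3: fired-clay sample tile, a stiff terracotta slab 100 (x) x 44 (y) x 8 mm, 75 g, lying flat on the bench, with a dark stamped square near one end (either end may go in first); origin at the centre of its underside, x along its length. One of up to four identical tiles; three or four are present
- stick: wooden stirring stick, round, 16 mm thick, 190 mm long, 50 g, both ends rounded; it stands leaning in the crock; origin at its foot (lower end), z along the stick towards its upper end
- crock: dark brown upright ceramic crock that holds the stick, loose, 54 mm outside diameter, 90 mm high, 42 mm inside diameter, inner floor 6 mm up, 0.6 kg; origin at the centre of its underside, z up
- bowl: white ceramic mixing bowl, loose, 1.2 kg, 182 mm across the rim, 65 mm high, walls 5 mm, flaring from an inner floor 6 mm up and about 135 mm across; origin at the centre of its underside, z up
- nugget0: round nugget of dry clay, 26 mm across, 20 g, in the bowl; origin at its centre
- nugget1: round nugget of dry clay, 24 mm across, 20 g, in the bowl; origin at its centre
- nugget2: round nugget of dry clay, 28 mm across, 20 g, in the bowl; origin at its centre
- nugget3: round nugget of dry clay, 26 mm across, 20 g, in the bowl; origin at its centre
- nugget4: round nugget of dry clay, 24 mm across, 20 g, in the bowl; origin at its centre
- nugget5: round nugget of dry clay, 28 mm across, 20 g, in the bowl; origin at its centre
- teapot: bystander: orange clay teapot on a navy box 80 mm high (120 mm square), 75 mm high and about 150 mm from spout to handle; origin under its centre
- teacup: bystander: dark teacup, 68 mm across, 42 mm high; origin under its centre

How it is judged:
By the outcome, as a careful person would: the job done as asked, in the order asked, and still so for the second after the job is handed in, with the robot touching nothing.
Of tile0, tile1, tile2, tile3 only 3 to 4 are there at a start; the rules pass over those that are not, and their reading is None.
At some moment in a run one of tile0, tile1, tile2, tile3 may be knocked a few centimetres aside while the robot is not near it.
It also fails if it takes over 210 s, if anything falls off the work surface, if the arm or the gripper's body presses on something with over 40 N, if the wrist force passes 120 N, or if a joint passes its speed limit or range.

ROBOT

A 7-joint arm with a two-finger parallel gripper is mounted at the origin on the work surface. World frame = base frame: x ahead of the robot, y to its left, z up, the work surface at z = 0. Lengths are in m, angles in rad, forces in N, time in s.
With the tool pointing down it reaches from about 0.4 to 0.85 m from the base axis. Payload 6.9 kg.
Tool frame: the origin (TCP) lies between the finger pads; the fingertips stand 17 mm ahead of it and the grasp point (between the pads) lies 2 mm behind it; z points along the fingers, y is the line along which they close (so a half turn about z gives the same grasp; the last joint's range is limited). The gripper opens to 85 mm and grips with 20 to 120 N. Pads are 22 mm wide; open, the fingers measure 114 mm over their backs; the gripper's body (76 mm by 85 mm) begins 54 mm behind the grasp point. The pads swing forward as they close: fully open they stand 13 mm farther back than shut.
Start: joints at [-1.032, 0.507, -0.238, 1.5, 0.126, 1.149, -0.155], TCP at [0.262, 0.567, 0.248] pointing down, gripper open.
Joint ranges: [-3.08, 3.08], [-0.24, 2.05], [-1.43, 1.35], [0, 2.5], [-1.52, 4.66], [0.17, 1.96], [-2.89, 2.89]. Speed limits (rad/s): [2.39, 2.39, 3.14, 3.14, 3.14, 3.14, 3.14].

INTERFACE

Orientations are given as a unit quaternion [x, y, z, w].
In Python, from workcell import status, viewer, workorder gives the robot as it stands.
- The arm moves only by the tool send_rows, never from a script. Its argument "series" is a list of rows, each an object with "delta_pos": the shift along the tool's x, y, z in mm, a list of three; "rot": the turn, a rotation vector about the tool's x, y, z in degrees, a list of three; "claw": the opening, from 0 (shut) to 1 (fully open). A call has 1 to 10 rows; each row shifts and turns the commanded pose from where the row before left it, along the tool's axes as they then stand; what a row does not reach is not made up. A row lasts 1/10 s, in which the tool goes at most 50 mm and 8.59 degrees, less where a joint would pass 70% of its speed; a pose out of reach is approached as far as the arm can. A call with a gripper value outside its range is refused whole. The fingers move at their own pace and stop on an object; "squeeze" is the grip in N (left out, the last holds). Time passes only in rows, so rows that do not move let the fingers close. It gives the time, the measured TCP pose, the force, the opening and the grip force at its end, in the units of the state.
- status.sense(): the state, without advancing time (a new reading comes with each control period).
- viewer.read_camera(name): name is "scene" or "top"; returns a dict with "frame" (400x640x3 uint8, red, green, blue), "vfov" (degrees; the focal length in pixels is half the picture's height over the tangent of half this angle, whatever the lens; pixels are square), "cx", "cy" (the principal point, pixels), "world_to_cam" (4x4, takes a point from world to camera coordinates). Camera axes: x right, y up, looking along -z (the intrinsics and any distortion apply to the point x, -y, -z); pixel columns grow to the right and rows downward; lengths in m; the calibration is good to about 2 mm. A picture is of the moment at which its call begins. There is no depth.
- workorder.sign_off(): hands the job in; it is judged then, once.
The state is a dict: "t": time; "joints": joint angles; "qd": joint speeds; "effort": joint torques, N m; "tool_pos": TCP position; "eef_rot": TCP orientation; "force": force on the tool from outside, world axes, zero at the start; "moment": the same for the moment, N m; "opening": finger opening in m; "finger_force": force on a finger pad.
Only numpy, scipy, OpenCV 4.12 (cv2) and the standard library are available. Lean on these libraries where they do the work, as an engineer would, in place of code of your own. Each camera call takes 0.05 s, during which the arm holds its last target. There are 200 camera calls.

## Working session

There is one attempt and no reset: what is moved stays moved. The work goes in short steps, Python scripts to look and compute and a tool call to move; the robot and the scene stay as the last step left them, time stands still between calls to the robot, and variables do not carry over. Pictures are saved under pics/ and viewed, at most 14 in all, crops included, and the job is handed in when it is done.

Besides the shell and the picture viewer there is one more tool, called after ">>>" as name(argument=value, ...) on one line, values as JSON. send_rows: Moves the arm, as the interface text tells. Its arguments: {"type":"object","properties":{"series":{"type":"array"},"squeeze":{"type":"number"}},"required":["series"]}

```bash
ls; mkdir -p pics; python3 - <<'E'
from workcell import status, viewer
import cv2
s=status.sense(); print({k:s[k] for k in('t','tool_pos','eef_rot','force','opening')})
for n in('scene','top'):
    r=viewer.read_camera(n); cv2.imwrite(f'pics/{n}0.png',r['frame'][:,:,::-1]); print(n,{k:v for k,v in r.items() if k!='frame'})
E
```

```text
pics
{'t': 0.0, 'tool_pos': array([0.26201184, 0.56689524, 0.24743975]), 'eef_rot': array([ 2.14713165e-01,  9.76676744e-01, -8.74299491e-04, -1.72733781e-04]), 'force': array([-0.54500223,  0.31630582,  0.22035258]), 'opening': 0.08542707939111295}
scene {'vfov': 49.37472591899921, 'cx': 321.09718892251794, 'cy': 206.61559171041264, 'world_to_cam': array([[-0.63435155,  0.77298033,  0.00997588,  0.42059331],
       [-0.54881859, -0.4594049 ,  0.69838764,  0.26984734],
       [ 0.54442288,  0.43754833,  0.71565018, -1.50590498],
       [ 0.        ,  0.        ,  0.        ,  1.        ]])}
top {'vfov': 45.63727495411182, 'cx': 320.28589452004854, 'cy': 208.80165180062073, 'world_to_cam': array([[ 0.02036038, -0.9997826 , -0.00449501, -0.06692219],
       [ 0.99422258,  0.01977282,  0.10550113, -0.59023015],
       [-0.10538931, -0.00661708,  0.99440902, -1.54290501],
       [ 0.        ,  0.        ,  0.        ,  1.        ]])}
```

View pics/top0.png

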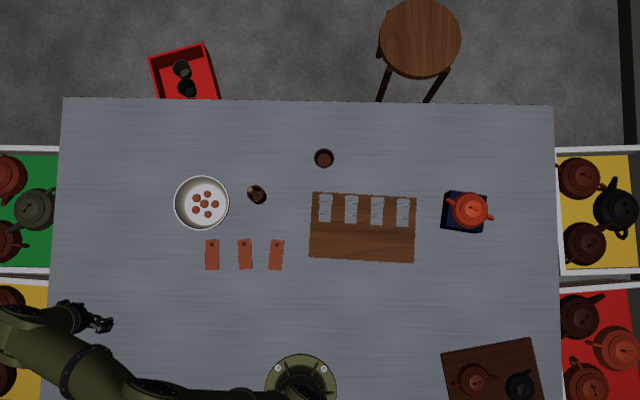

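View pics/scene0.png

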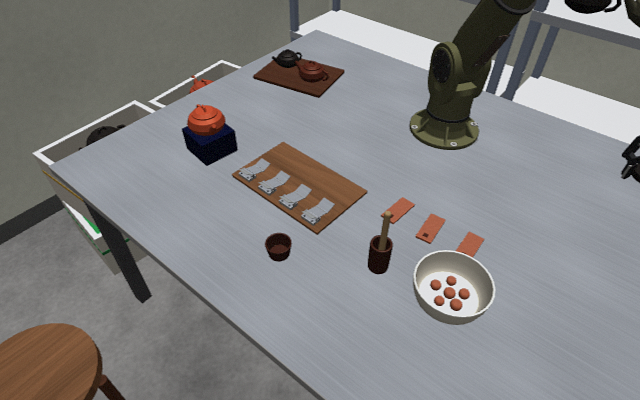

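The top view shows the bowl (201,203), crock with stick (257,195), three tiles (212/245/276,255), the board (corners about 312,192 to 414,262) and the teacup (324,158). The scene view agrees and shows the stick leaning, tip at (387,214). Next I'll measure.

```bash
cat > h.py <<'E'
import numpy as np, cv2
from workcell import status, viewer
from scipy.spatial.transform import Rotation as R
def cam(n,save=None):
    r=viewer.read_camera(n)
    if save: cv2.imwrite(f'pics/{save}.png',r['frame'][:,:,::-1])
    return r
def ray(r,u,v):
    f=200/np.tan(np.radians(r['vfov']/2)); W=r['world_to_cam']
    d=W[:3,:3].T@np.array([(u-r['cx'])/f,-(v-r['cy'])/f,-1.]); return -W[:3,:3].T@W[:3,3],d
def pt(r,u,v,z):
    o,d=ray(r,u,v); return o+d*(z-o[2])/d[2]
def px(r,p):
    f=200/np.tan(np.radians(r['vfov']/2)); q=r['world_to_cam']@np.append(p,1)
    return r['cx']-f*q[0]/q[2], r['cy']+f*q[1]/q[2]
def meet(r1,p1,r2,p2):
    o,d=ray(r1,*p1); a,b=ray(r2,*p2)
    s=np.linalg.lstsq(np.c_[d,-b],a-o,rcond=None)[0]
    A,B=o+d*s[0],a+b*s[1]; return (A+B)/2,np.linalg.norm(A-B)
def hsv(r): return cv2.cvtColor(r['frame'],cv2.COLOR_RGB2HSV)
def tiles(r):
    h=hsv(r); m=cv2.inRange(h,(0,110,60),(12,255,255)); out=[]
    for c in cv2.findContours(m,cv2.RETR_EXTERNAL,cv2.CHAIN_APPROX_NONE)[0]:
        if cv2.contourArea(c)<150: continue
        P=np.array([pt(r,u,v,.008)[:2] for u,v in c[:,0]])*1000
        (x,y),(w,l),a=cv2.minAreaRect(P.astype(np.float32))
        if w>l: w,l,a=l,w,a-90
        if 28<w<60 and 80<l<120: out.append((x,y,w,l,(a+90+90)%180-90, c[:,0].mean(0)))
    return out
def st():
    s=status.sense(); T=R.from_quat(s['eef_rot'])
    print('t',round(s['t'],2),'tcp',(s['tool_pos']*1000).round(1),'F',s['force'].round(1),'op',round(s['opening']*1000,1),'ff',np.round(s['finger_force'],1))
    return s['tool_pos']*1000,T
E
python3 - <<'E'
from h import *
r=cam('top'); s=cam('scene')
for n,q in(('top',r),('scene',s)):
    for t in tiles(q): print(n,np.round(t[:5],1),t[5].round())
    h=hsv(q); m=cv2.inRange(h,(5,60,40),(25,200,140)); 
    cs=[c for c in cv2.findContours(m,cv2.RETR_EXTERNAL,cv2.CHAIN_APPROX_NONE)[0] if cv2.contourArea(c)>1500]
    for c in cs:
        P=np.array([pt(q,u,v,.012)[:2] for u,v in c[:,0]])*1000
        print(n,'board?',cv2.minAreaRect(P.astype(np.float32)),c[:,0].mean(0))
for n,p in(('top',(245,254)),('top',(240,230)),('top',(330,240)),('top',(185,203)),('scene',(380,260)),('scene',(385,225)),('scene',(430,230))):
    print(n,p,hsv(r if n=='top' else s)[p[1],p[0]])
for n,q,b in(('top',r,(225,165,290,225)),('scene',s,(350,195,410,285))):
    i=q['frame'][b[1]:b[3],b[0]:b[2],::-1]; cv2.imwrite(f'pics/crk_{n}.png',cv2.resize(i,None,fx=6,fy=6,interpolation=cv2.INTER_CUBIC))
b=(165,160,430,280); cv2.imwrite('pics/topz.png',cv2.resize(r['frame'][b[1]:b[3],b[0]:b[2],::-1],None,fx=3,fy=3,interpolation=cv2.INTER_CUBIC))
E
```

```text
top [438.   90.2  42.6  97.4  -4.2] [276. 255.]
top [433.9 303.2  43.5  96.1   1.2] [212. 254.]
top [438.6 194.2  42.7  97.3   5.8] [244. 254.]
top board? ((63.12196350097656, -619.340087890625), (196.08477783203125, 296.9945373535156), 10.93998908996582) [498.09482759 372.48563218]
top board? ((536.17138671875, -196.7270965576172), (349.1731872558594, 218.72496032714844), 87.6827621459961) [362.4760479  227.16467066]
top board? ((1199.3580322265625, -389.88128662109375), (276.62017822265625, 285.39691162109375), 1.01934814453125) [419.83406114  37.01746725]
scene [440.2 197.7  42.4 103.6   5.4] [430. 228.]
scene [439.9  93.6  43.4 102.9  -4.4] [399. 210.]
scene board? ((1269.3408203125, -223.38247680664062), (163.86557006835938, 251.19375610351562), 39.58734130859375) [ 49.56026059 366.79478827]
scene board? ((537.8928833007812, -192.2750701904297), (352.9739074707031, 222.6681671142578), 87.59378814697266) [289.85014409 182.12103746]
scene board? ((53.2447509765625, -616.639892578125), (235.65249633789062, 299.3171081542969), 11.00172233581543) [297.76732673  74.71287129]
top (245, 254) [  6 162 118]
top (240, 230) [111  23 113]
top (330, 240) [ 12 155  79]
top (185, 203) [120   3 175]
scene (380, 260) [  7 216  26]
scene (385, 225) [ 18 109  77]
scene (430, 230) [  8 140 167]
```

View pics/topz.png

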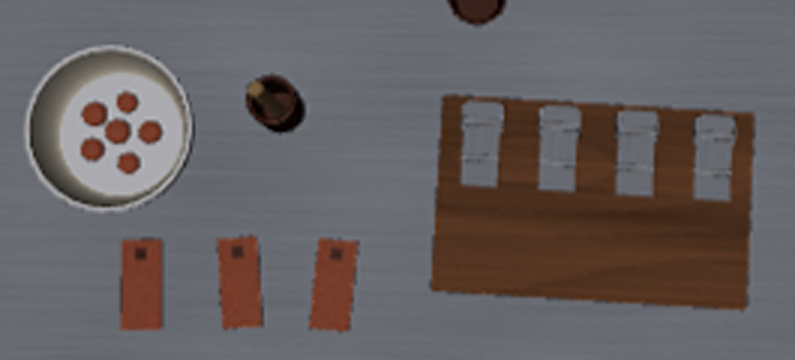

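View pics/crk_scene.png

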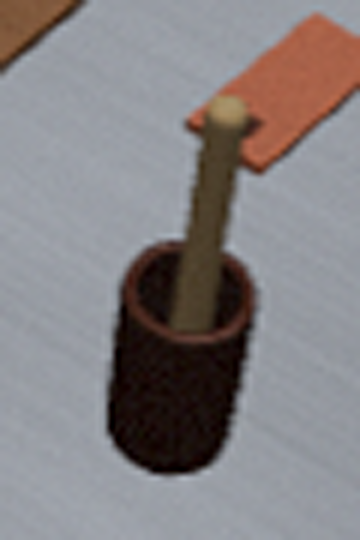

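View pics/crk_top.png

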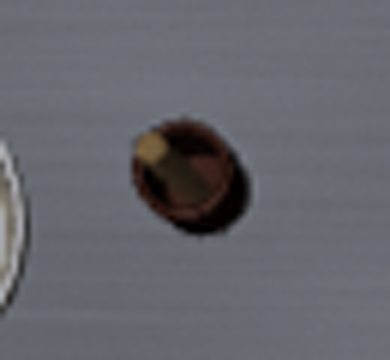

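```bash
python3 - <<'E'
from h import *
r=cam('top'); s=cam('scene')
print('off? corner px top', px(r,[.536,-.197,.012]))
P,e=meet(r,(250.2,189.6),s,(388,213.3)); print('stick top',P*1000,e*1000)
for p,q in(((256,193.2),(381.6,243.5)),):
    C,e=meet(r,p,s,q); print('crock',C*1000,e*1000, pt(r,*p,.09)*1000,pt(s,*q,.09)*1000)
# bowl rim ellipse
h=hsv(r); m=cv2.inRange(h,(0,0,135),(180,60,255))[160:250,160:245]
c=max(cv2.findContours(m,cv2.RETR_EXTERNAL,cv2.CHAIN_APPROX_NONE)[0],key=cv2.contourArea)[:,0]+[160,160]
Q=np.array([pt(r,u,v,.065)[:2] for u,v in c])*1000; print('bowl top',cv2.minEnclosingCircle(Q.astype(np.float32)))
m=cv2.inRange(hsv(s),(0,0,135),(180,60,255))[235:340,400:510]
c=max(cv2.findContours(m,cv2.RETR_EXTERNAL,cv2.CHAIN_APPROX_NONE)[0],key=cv2.contourArea)[:,0]+[400,235]
print('scene bowl bbox',c.min(0),c.max(0), pt(s,(c.min(0)[0]+c.max(0)[0])/2,288,.065)*1000)
d=(P-C)[:2]; d/=np.linalg.norm(d)
foot=np.r_[C[:2]-.013*d,.014]; a=P-foot; L=np.linalg.norm(a); a/=L
print('foot',foot*1000,'L',L,'axis',a,'tilt',np.degrees(np.arccos(a[2])),'az',np.degrees(np.arctan2(a[1],a[0])))
st(); x=R.from_quat(status.sense()['eef_rot']).as_matrix(); print(x.round(3))
E
```

```text
off? corner px top (np.float64(362.5098436564374), np.float64(226.76961698310683))
stick top [627.31770786 156.63376518 188.72963049] 4.220068670264848
crock [630.48808683 154.41556976  85.54288284] 5.7926576868317 [631.31136161 151.25147181  90.        ] [632.28947721 158.53220196  90.        ]
bowl top ((600.9296264648438, 334.6098327636719), 91.30683135986328)
scene bowl bbox [400 235] [509 339] [615.97660254 346.30765384  65.        ]
foot [641.13979021 146.96297187  14.        ] L 0.17554206896114735 axis [-0.07873943  0.05509103  0.99537183] tilt 5.514547793659411 az 145.0209582262912
t 0.3 tcp [262.1 567.2 248. ] F [-0.1  0.6  0.4] op 85.2 ff 0.0
[[-0.908  0.419 -0.   ]
 [ 0.419  0.908 -0.001]
 [ 0.    -0.001 -1.   ]]
```

```bash
python3 - <<'E'
from h import *
r=cam('top'); s=cam('scene')
def line(q,box,lo,hi,n):
    h=hsv(q)[box[1]:box[3],box[0]:box[2]]
    m=cv2.inRange(h,lo,hi); k,l,S,_=cv2.connectedComponentsWithStats(m); i=1+S[1:,4].argmax()
    p=np.argwhere(l==i)[:,::-1]+[box[0],box[1]]
    vx,vy,x,y=cv2.fitLine(p.astype(np.float32),cv2.DIST_L2,0,.01,.01).ravel(); print(n,len(p),p.min(0),p.max(0),'line',vx,vy,x,y); return (x,y),(x+vx,y+vy)
N=[]
for q,b,n in((r,(240,180,275,210),'top'),(s,(370,205,400,252),'scene')):
    a,c=line(q,b,(13,60,25),(35,220,255),n); N.append(np.cross(ray(q,*a)[1],ray(q,*c)[1])); N[-1]/=np.linalg.norm(N[-1])
a=np.cross(*N); a/=np.linalg.norm(a); a*=np.sign(a[2]); print('axis',a,'tilt',np.degrees(np.arccos(a[2])),'az',np.degrees(np.arctan2(a[1],a[0])))
P,e=meet(r,(249.8,189.3),s,(387.8,213)); print(P*1000,e*1000); print('at z=90',(P-a*(P[2]-.09)/a[2])*1000,'z14',(P-a*(P[2]-.014)/a[2])*1000)
E
```

```text
top 69 [248 187] [259 198] line 0.7077776 0.7064353 252.95653 192.44928
scene 264 [378 211] [390 249] line 0.17391342 -0.98476094 384.24622 230.9053
axis [0.01456574 0.00980426 0.99984585] tilt 1.0060521812016059 az 33.94465631265178
[628.19483931 157.07803769 190.63528045] 3.110036702910353
at z=90 [626.7287864  156.09123155  90.        ] z14 [625.62161979 155.34599324  14.        ]
```

```bash
python3 - <<'E'
from h import *
r=cam('top'); s=cam('scene')
ct=pt(r,255.5,192.9,.09); cs=pt(s,380.9,243.2,.09); b=pt(s,378.3,273.4,0); o=ray(s,0,0)[0]; u=(o-b)[:2]; u/=np.linalg.norm(u)
print(ct*1000,cs*1000,'base',b[:2]*1000-27*u)
for th in(0,4,8,12,16):
    z=.014+.174*np.cos(np.radians(th))
    print(th,z,'top',(pt(r,249.8,189.3,z)-ct)[:2]*1000,'scene',(pt(s,387.8,213,z)-cs)[:2]*1000, 'pred',174*np.sin(np.radians(th)))
E
```

```text
[632.24801622 152.8856443   90.        ] [632.58716361 156.74709901  90.        ] base [624.88508142 159.99952993]
0 0.188 top [-2.9103836   3.24744265] scene [-7.56009352  0.49598891] pred 0.0
4 0.18757614474520942 top [-2.8490556   3.31413386] scene [-7.93084944  0.3132498 ] pred 12.137626431477802
8 0.18630664396103325 top [-2.6653704   3.51388255] scene [-9.04131092 -0.23407725] pred 24.216119567051386
12 0.18419768252768218 top [-2.36022289  3.84571558] scene [-10.8860679   -1.14332571] pred 36.176634202290124
16 0.18125953509326748 top [-1.93509971  4.30801628] scene [-13.4561329   -2.41006582] pred 47.960899912157856
```

>>> send_rows(series=[{"delta_pos": [-31.5,-13.7,0],"rot": [0,0,0],"claw": 1},{"delta_pos": [-31.5,-13.7,0],"rot": [0,0,0],"claw": 1},{"delta_pos": [-31.5,-13.7,0],"rot": [0,0,0],"claw": 1},{"delta_pos": [-31.5,-13.7,0],"rot": [0,0,0],"claw": 1},{"delta_pos": [-31.5,-13.7,0],"rot": [0,0,0],"claw": 1},{"delta_pos": [-31.5,-13.7,0],"rot": [0,0,0],"claw": 1},{"delta_pos": [-31.5,-13.7,0],"rot": [0,0,0],"claw": 1},{"delta_pos": [-31.5,-13.7,0],"rot": [0,0,0],"claw": 1}])

```text
t: 1.3
tool_pos: [0.4458, 0.361, 0.2485]
eef_rot: [0.215, 0.977, 0.0, 0.0]
force: [0.6, 0.8, -0.5]
opening: 0.0854
finger_force: 0.0
```

>>> send_rows(series=[{"delta_pos": [-31.5,-13.7,0],"rot": [0,0,0],"claw": 1},{"delta_pos": [-31.5,-13.7,0],"rot": [0,0,0],"claw": 1},{"delta_pos": [-31.5,-13.7,0],"rot": [0,0,0],"claw": 1},{"delta_pos": [-31.5,-13.7,0],"rot": [0,0,0],"claw": 1},{"delta_pos": [-31.5,-13.7,0],"rot": [0,0,0],"claw": 1},{"delta_pos": [-31.5,-13.7,0],"rot": [0,0,0],"claw": 1},{"delta_pos": [-31.5,-13.7,0],"rot": [0,0,0],"claw": 1},{"delta_pos": [-31.5,-13.7,0],"rot": [0,0,0],"claw": 1},{"delta_pos": [0,0,0],"rot": [0,0,0],"claw": 1},{"delta_pos": [0,0,0],"rot": [0,0,0],"claw": 1}])

```text
t: 2.3
tool_pos: [0.628, 0.1562, 0.2479]
eef_rot: [0.216, 0.976, -0.0, -0.0]
force: [-0.9, 1.2, 0.4]
opening: 0.0854
finger_force: 0.0
```

```bash
python3 - <<'E'
from h import *
p,T=st(); print(T.as_matrix().round(3))
s=cam('scene'); b=(340,130,440,290)
cv2.imwrite('pics/a1.png',cv2.resize(s['frame'][b[1]:b[3],b[0]:b[2],::-1],None,fx=3.5,fy=3.5,interpolation=cv2.INTER_CUBIC))
M=T.as_matrix()
for y in(-43,0,43): print(y,px(s,(p+M@[0,y,4])/1000))
E
```

```text
t 2.3 tcp [628.  156.2 247.9] F [-0.9  1.2  0.4] op 85.4 ff 0.0
[[-0.907  0.421 -0.001]
 [ 0.421  0.907  0.   ]
 [ 0.001 -0.    -1.   ]]
-43 (np.float64(379.25950188638217), np.float64(182.89531994804395))
0 (np.float64(389.7719179938015), np.float64(195.36278522024153))
43 (np.float64(400.9172577411694), np.float64(208.58088226161394))
```

View pics/a1.png

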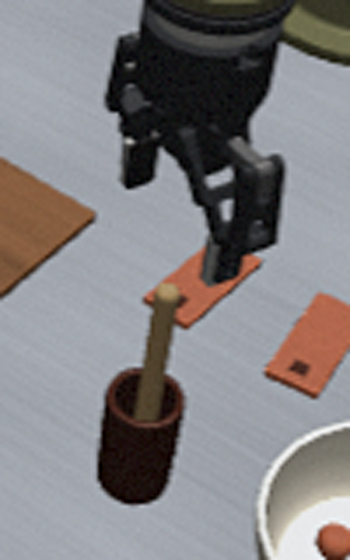

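The view shows the open gripper right above the stick: cap at crop (168,292), fingertips at (138,185) and (225,280). The position holds, so I'll lower and close.

>>> send_rows(series=[{"delta_pos": [0,0,15],"rot": [0,0,0],"claw": 1},{"delta_pos": [0,0,15],"rot": [0,0,0],"claw": 1},{"delta_pos": [0,0,15],"rot": [0,0,0],"claw": 1},{"delta_pos": [0,0,15],"rot": [0,0,0],"claw": 1},{"delta_pos": [0,0,15],"rot": [0,0,0],"claw": 1},{"delta_pos": [0,0,15],"rot": [0,0,0],"claw": 1},{"delta_pos": [0,0,0],"rot": [0,0,0],"claw": 1}])

```text
t: 3.05
tool_pos: [0.6257, 0.1585, 0.1565]
eef_rot: [0.213, 0.977, -0.0, -0.002]
force: [0.0, -1.1, 0.9]
opening: 0.0854
finger_force: 0.0
```

>>> send_rows(series=[{"delta_pos": [0,0,0],"rot": [0,0,0],"claw": 0.5},{"delta_pos": [0,0,0],"rot": [0,0,0],"claw": 0.3},{"delta_pos": [0,0,0],"rot": [0,0,0],"claw": 0.2},{"delta_pos": [0,0,0],"rot": [0,0,0],"claw": 0.1},{"delta_pos": [0,0,0],"rot": [0,0,0],"claw": 0},{"delta_pos": [0,0,0],"rot": [0,0,0],"claw": 0},{"delta_pos": [0,0,0],"rot": [0,0,0],"claw": 0},{"delta_pos": [0,0,0],"rot": [0,0,0],"claw": 0}], squeeze=50)

```text
t: 3.85
tool_pos: [0.628, 0.1569, 0.1587]
eef_rot: [0.215, 0.977, 0.0, 0.0]
force: [0.3, -0.8, 4.3]
opening: 0.0147
finger_force: 48.8
```

```bash
python3 - <<'E'
from h import *
p,T=st()
s=cam('scene'); b=(340,130,440,290)
A=s['frame'][b[1]:b[3],b[0]:b[2],::-1]
r=cam('top');b=(210,150,310,250); B=r['frame'][b[1]:b[3],b[0]:b[2],::-1]
z=lambda i:cv2.resize(i,None,fx=3.5,fy=3.5,interpolation=cv2.INTER_CUBIC)
B=z(B); A=z(A); B=np.vstack([B,np.zeros((A.shape[0]-B.shape[0],B.shape[1],3),np.uint8)])
cv2.imwrite('pics/a2.png',np.hstack([A,B]))
E
```

```text
t 3.85 tcp [628.  156.9 158.7] F [ 0.3 -0.8  4.3] op 14.7 ff 48.8
```

View pics/a2.png

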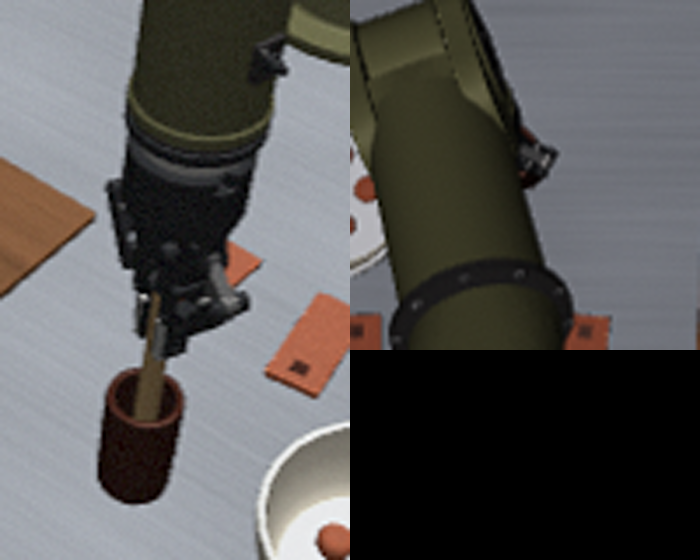

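The stick is gripped (opening about 15 mm) and standing in the crock, so I'll pull it straight up.

>>> send_rows(series=[{"delta_pos": [0,0,-12],"rot": [0,0,0],"claw": 0},{"delta_pos": [0,0,-12],"rot": [0,0,0],"claw": 0},{"delta_pos": [0,0,-12],"rot": [0,0,0],"claw": 0},{"delta_pos": [0,0,-12],"rot": [0,0,0],"claw": 0},{"delta_pos": [0,0,-12],"rot": [0,0,0],"claw": 0},{"delta_pos": [0,0,-12],"rot": [0,0,0],"claw": 0},{"delta_pos": [0,0,-12],"rot": [0,0,0],"claw": 0},{"delta_pos": [0,0,-12],"rot": [0,0,0],"claw": 0},{"delta_pos": [0,0,-12],"rot": [0,0,0],"claw": 0},{"delta_pos": [0,0,-12],"rot": [0,0,0],"claw": 0}], squeeze=60)

```text
t: 4.95
tool_pos: [0.6277, 0.157, 0.2793]
eef_rot: [0.215, 0.977, -0.0, -0.0]
force: [-0.6, 0.5, -0.4]
opening: 0.0143
finger_force: 58.4
```

>>> send_rows(series=[{"delta_pos": [0,0,0],"rot": [0,0,0],"claw": 0},{"delta_pos": [0,0,0],"rot": [0,0,0],"claw": 0}])

```text
t: 5.15
tool_pos: [0.6277, 0.1569, 0.2783]
eef_rot: [0.215, 0.977, -0.0, 0.0]
force: [-0.1, -0.5, -0.7]
opening: 0.0143
finger_force: 58.4
```

```bash
python3 - <<'E'
from h import *
p,T=st()
s=cam('scene'); b=(330,110,500,330)
A=s['frame'][b[1]:b[3],b[0]:b[2],::-1]
cv2.imwrite('pics/a3.png',cv2.resize(A,None,fx=2.7,fy=2.7,interpolation=cv2.INTER_CUBIC))
M=T.as_matrix()
for d in(17,60,100,140): print(d,px(s,(p+M@[0,0,d])/1000))
# crock in top view
r=cam('top'); b=(225,165,290,225); cv2.imwrite('pics/a3t.png',cv2.resize(r['frame'][b[1]:b[3],b[0]:b[2],::-1],None,fx=6,fy=6,interpolation=cv2.INTER_CUBIC))
E
```

```text
t 5.15 tcp [627.7 156.9 278.3] F [-0.1 -0.5 -0.7] op 14.3 ff 58.4
17 (np.float64(391.1596439225309), np.float64(189.50128544374223))
60 (np.float64(388.66364905577103), np.float64(203.9732547150954))
100 (np.float64(386.48427831349534), np.float64(216.6094130794931))
140 (np.float64(384.4301118143693), np.float64(228.51962765945632))
```

View pics/a3.png

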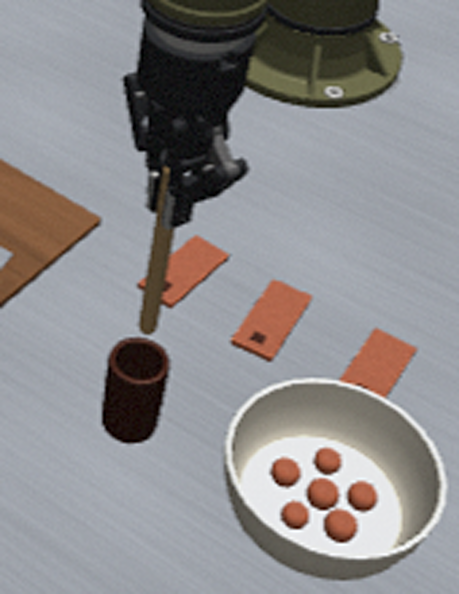

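The stick is out and upright: its foot is at crop (147,332), the crock still stands at (138,390), and the six nuggets are in the bowl. Before moving over, I'll check the bowl centre in the scene view.

>>> send_rows(series=[{"delta_pos": [6.3,12.9,0],"rot": [0,0,0],"claw": 0},{"delta_pos": [6.3,12.9,0],"rot": [0,0,0],"claw": 0},{"delta_pos": [6.3,12.9,0],"rot": [0,0,0],"claw": 0},{"delta_pos": [6.3,12.9,0],"rot": [0,0,0],"claw": 0},{"delta_pos": [6.3,12.9,0],"rot": [0,0,0],"claw": 0},{"delta_pos": [6.3,12.9,0],"rot": [0,0,0],"claw": 0},{"delta_pos": [6.3,12.9,0],"rot": [0,0,0],"claw": 0},{"delta_pos": [6.3,12.9,0],"rot": [0,0,0],"claw": 0},{"delta_pos": [6.3,12.9,0],"rot": [0,0,0],"claw": 0},{"delta_pos": [6.3,12.9,0],"rot": [0,0,0],"claw": 0}])

```text
t: 6.25
tool_pos: [0.6246, 0.3017, 0.2783]
eef_rot: [0.215, 0.977, -0.0, 0.0]
force: [-0.5, 0.8, -0.2]
opening: 0.0144
finger_force: 58.4
```

```bash
python3 - <<'E'
from h import *
p,T=st(); M=T.as_matrix()
s=cam('scene'); 
a=np.linspace(0,2*np.pi,73)
q=np.array([px(s,[.601+.091*np.cos(t),.337+.091*np.sin(t),.065]) for t in a]); print('pred rim',q.min(0),q.max(0))
i=s['frame'][:,:,::-1].copy()
h=hsv(s); m=cv2.inRange(h,(0,110,60),(12,255,255))
for c in cv2.findContours(m,cv2.RETR_EXTERNAL,cv2.CHAIN_APPROX_NONE)[0]:
    if 20<cv2.contourArea(c)<200:
        u=c[:,0].mean(0)
        if 415<u[0]<495 and 255<u[1]<325: print('nug',u.round(1),(pt(s,*u,.019)[:2]*1000).round())
S=p+M@[0,0,130]; print('foot over',S, [px(s,[S[0]/1000,S[1]/1000,z]) for z in(.126,.012)])
b=(380,170,510,340)
i=cv2.resize(i[b[1]:b[3],b[0]:b[2]],None,fx=3.5,fy=3.5,interpolation=cv2.INTER_CUBIC)
cv2.polylines(i,[((q-[b[0],b[1]])*3.5+1.2).astype(int)],True,(0,255,0),1)
cv2.imwrite('pics/a4.png',i)
E
```

```text
t 6.25 tcp [624.6 301.7 278.3] F [-0.5  0.8 -0.2] op 14.4 ff 58.4
pred rim [413.28589446 249.89915627] [495.49104335 317.39377036]
nug [455.7 304.3] [620. 363.]
nug [438.7 300.5] [636. 328.]
nug [463.7 293.4] [581. 364.]
nug [449.  292.6] [601. 336.]
nug [435.2 284.5] [602. 300.]
nug [450.8 280.2] [567. 323.]
foot over [624.60805113 301.66187416 148.26724916] [(np.float64(440.4193097109328), np.float64(263.5718505011386)), (np.float64(430.44189525519266), np.float64(292.825475618324))]
```

View pics/a4.png

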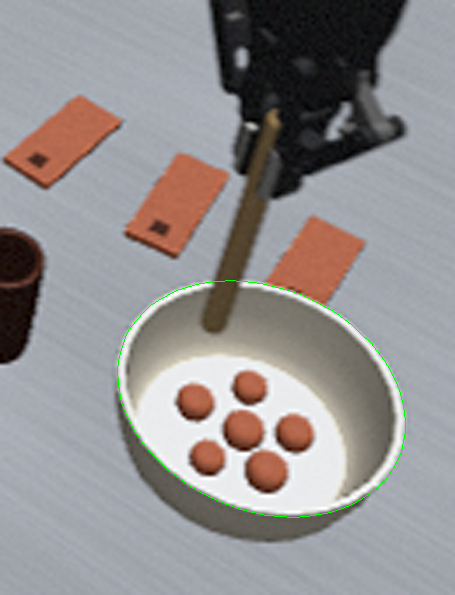

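The predicted rim fits the bowl well (centre 601,337). The stick's foot is at crop (214,325), above the gap between two nuggets. I'll shift it slightly and lower it.

>>> send_rows(series=[{"delta_pos": [-3.8,2.3,0],"rot": [0,0,0],"claw": 0},{"delta_pos": [0,0,14],"rot": [0,0,0],"claw": 0},{"delta_pos": [0,0,14],"rot": [0,0,0],"claw": 0},{"delta_pos": [0,0,14],"rot": [0,0,0],"claw": 0},{"delta_pos": [0,0,14],"rot": [0,0,0],"claw": 0},{"delta_pos": [0,0,14],"rot": [0,0,0],"claw": 0},{"delta_pos": [0,0,14],"rot": [0,0,0],"claw": 0},{"delta_pos": [0,0,14],"rot": [0,0,0],"claw": 0},{"delta_pos": [0,0,10],"rot": [0,0,0],"claw": 0},{"delta_pos": [0,0,5],"rot": [0,0,0],"claw": 0}])

```text
t: 7.3
tool_pos: [0.6288, 0.3006, 0.1639]
eef_rot: [0.215, 0.977, -0.001, -0.001]
force: [0.2, 0.0, -1.0]
opening: 0.0146
finger_force: 58.5
```

>>> send_rows(series=[{"delta_pos": [0,0,0],"rot": [0,0,0],"claw": 0},{"delta_pos": [0,0,0],"rot": [0,0,0],"claw": 0}])

```text
t: 7.5
tool_pos: [0.6293, 0.3012, 0.1657]
eef_rot: [0.215, 0.977, 0.0, 0.0]
force: [0.2, 0.5, -0.5]
opening: 0.0147
finger_force: 58.5
```

Now the first turn.

>>> send_rows(series=[{"delta_pos": [-3.3,8.8,0],"rot": [0,0,0],"claw": 0},{"delta_pos": [-1.4,9.3,0],"rot": [0,0,0],"claw": 0},{"delta_pos": [0.6,9.4,0],"rot": [0,0,0],"claw": 0},{"delta_pos": [2.5,9.1,0],"rot": [0,0,0],"claw": 0},{"delta_pos": [4.4,8.3,0],"rot": [0,0,0],"claw": 0},{"delta_pos": [6.0,7.3,0],"rot": [0,0,0],"claw": 0},{"delta_pos": [7.4,5.8,0],"rot": [0,0,0],"claw": 0},{"delta_pos": [8.4,4.2,0],"rot": [0,0,0],"claw": 0},{"delta_pos": [9.1,2.3,0],"rot": [0,0,0],"claw": 0},{"delta_pos": [9.4,0.4,0],"rot": [0,0,0],"claw": 0}])

```text
t: 8.5
tool_pos: [0.6166, 0.3768, 0.1652]
eef_rot: [0.215, 0.977, -0.001, 0.0]
force: [-1.3, -4.6, 0.7]
opening: 0.0141
finger_force: 58.8
```

>>> send_rows(series=[{"delta_pos": [9.3,-1.6,0],"rot": [0,0,0],"claw": 0},{"delta_pos": [8.7,-3.5,0],"rot": [0,0,0],"claw": 0},{"delta_pos": [7.8,-5.2,0],"rot": [0,0,0],"claw": 0},{"delta_pos": [6.6,-6.7,0],"rot": [0,0,0],"claw": 0},{"delta_pos": [5.0,-7.9,0],"rot": [0,0,0],"claw": 0},{"delta_pos": [3.3,-8.8,0],"rot": [0,0,0],"claw": 0},{"delta_pos": [1.4,-9.3,0],"rot": [0,0,0],"claw": 0},{"delta_pos": [-0.6,-9.4,0],"rot": [0,0,0],"claw": 0},{"delta_pos": [-2.5,-9.1,0],"rot": [0,0,0],"claw": 0},{"delta_pos": [-4.4,-8.3,0],"rot": [0,0,0],"claw": 0}])

```text
t: 9.5
tool_pos: [0.5567, 0.3287, 0.1656]
eef_rot: [0.215, 0.977, 0.001, 0.0]
force: [0.8, 1.1, -0.1]
opening: 0.0145
finger_force: 58.5
```

>>> send_rows(series=[{"delta_pos": [-6.0,-7.3,0],"rot": [0,0,0],"claw": 0},{"delta_pos": [-7.4,-5.8,0],"rot": [0,0,0],"claw": 0},{"delta_pos": [-8.4,-4.2,0],"rot": [0,0,0],"claw": 0},{"delta_pos": [-9.1,-2.3,0],"rot": [0,0,0],"claw": 0},{"delta_pos": [-9.4,-0.4,0],"rot": [0,0,0],"claw": 0},{"delta_pos": [-9.3,1.6,0],"rot": [0,0,0],"claw": 0},{"delta_pos": [-8.7,3.5,0],"rot": [0,0,0],"claw": 0},{"delta_pos": [-7.8,5.2,0],"rot": [0,0,0],"claw": 0},{"delta_pos": [-6.6,6.7,0],"rot": [0,0,0],"claw": 0},{"delta_pos": [-5.0,7.9,0],"rot": [0,0,0],"claw": 0}])

```text
t: 10.5
tool_pos: [0.6299, 0.3003, 0.1648]
eef_rot: [0.215, 0.977, -0.001, -0.0]
force: [-0.9, -0.3, -0.7]
opening: 0.0145
finger_force: 58.5
```

```bash
python3 - <<'E'
from h import *
p,T=st(); M=T.as_matrix()
s=cam('scene'); 
a=np.linspace(0,2*np.pi,73)
q=np.array([px(s,[.601+.091*np.cos(t),.337+.091*np.sin(t),.065]) for t in a])
b=(380,170,510,340)
i=cv2.resize(s['frame'][b[1]:b[3],b[0]:b[2],::-1],None,fx=3.5,fy=3.5,interpolation=cv2.INTER_CUBIC)
cv2.polylines(i,[((q-[b[0],b[1]])*3.5+1.2).astype(int)],True,(0,255,0),1)
cv2.imwrite('pics/a5.png',i)
E
```

```text
t 10.5 tcp [629.9 300.3 164.8] F [-0.9 -0.3 -0.7] op 14.5 ff 58.5
```

View pics/a5.png

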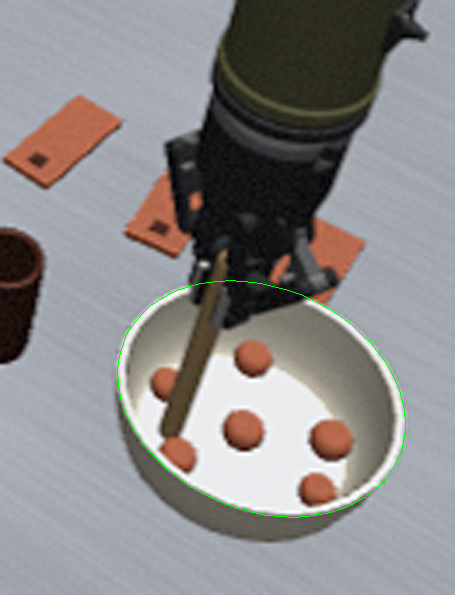

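The first turn went well: the bowl is unmoved, all six nuggets are inside, and the outer ones have shifted. Next are turns two and three, plus a small overlap.

>>> send_rows(series=[{"delta_pos": [-3.3,8.8,0],"rot": [0,0,0],"claw": 0},{"delta_pos": [-1.4,9.3,0],"rot": [0,0,0],"claw": 0},{"delta_pos": [0.6,9.4,0],"rot": [0,0,0],"claw": 0},{"delta_pos": [2.5,9.1,0],"rot": [0,0,0],"claw": 0},{"delta_pos": [4.4,8.3,0],"rot": [0,0,0],"claw": 0},{"delta_pos": [6.0,7.3,0],"rot": [0,0,0],"claw": 0},{"delta_pos": [7.4,5.8,0],"rot": [0,0,0],"claw": 0},{"delta_pos": [8.4,4.2,0],"rot": [0,0,0],"claw": 0},{"delta_pos": [9.1,2.3,0],"rot": [0,0,0],"claw": 0},{"delta_pos": [9.4,0.4,0],"rot": [0,0,0],"claw": 0}])

```text
t: 11.55
tool_pos: [0.6166, 0.3782, 0.1654]
eef_rot: [0.215, 0.977, -0.0, 0.0]
force: [-0.2, -3.0, 1.6]
opening: 0.0144
finger_force: 59.1
```

>>> send_rows(series=[{"delta_pos": [9.3,-1.6,0],"rot": [0,0,0],"claw": 0},{"delta_pos": [8.7,-3.5,0],"rot": [0,0,0],"claw": 0},{"delta_pos": [7.8,-5.2,0],"rot": [0,0,0],"claw": 0},{"delta_pos": [6.6,-6.7,0],"rot": [0,0,0],"claw": 0},{"delta_pos": [5.0,-7.9,0],"rot": [0,0,0],"claw": 0},{"delta_pos": [3.3,-8.8,0],"rot": [0,0,0],"claw": 0},{"delta_pos": [1.4,-9.3,0],"rot": [0,0,0],"claw": 0},{"delta_pos": [-0.6,-9.4,0],"rot": [0,0,0],"claw": 0},{"delta_pos": [-2.5,-9.1,0],"rot": [0,0,0],"claw": 0},{"delta_pos": [-4.4,-8.3,0],"rot": [0,0,0],"claw": 0}])

```text
t: 12.55
tool_pos: [0.5559, 0.3287, 0.1652]
eef_rot: [0.215, 0.977, 0.0, -0.0]
force: [0.2, 1.4, -0.2]
opening: 0.015
finger_force: 58.6
```

>>> send_rows(series=[{"delta_pos": [-6.0,-7.3,0],"rot": [0,0,0],"claw": 0},{"delta_pos": [-7.4,-5.8,0],"rot": [0,0,0],"claw": 0},{"delta_pos": [-8.4,-4.2,0],"rot": [0,0,0],"claw": 0},{"delta_pos": [-9.1,-2.3,0],"rot": [0,0,0],"claw": 0},{"delta_pos": [-9.4,-0.4,0],"rot": [0,0,0],"claw": 0},{"delta_pos": [-9.3,1.6,0],"rot": [0,0,0],"claw": 0},{"delta_pos": [-8.7,3.5,0],"rot": [0,0,0],"claw": 0},{"delta_pos": [-7.8,5.2,0],"rot": [0,0,0],"claw": 0},{"delta_pos": [-6.6,6.7,0],"rot": [0,0,0],"claw": 0},{"delta_pos": [-5.0,7.9,0],"rot": [0,0,0],"claw": 0}])

```text
t: 13.55
tool_pos: [0.6301, 0.3004, 0.1649]
eef_rot: [0.215, 0.977, -0.001, 0.0]
force: [0.7, 0.3, -0.8]
opening: 0.0144
finger_force: 58.6
```

>>> send_rows(series=[{"delta_pos": [-3.3,8.8,0],"rot": [0,0,0],"claw": 0},{"delta_pos": [-1.4,9.3,0],"rot": [0,0,0],"claw": 0},{"delta_pos": [0.6,9.4,0],"rot": [0,0,0],"claw": 0},{"delta_pos": [2.5,9.1,0],"rot": [0,0,0],"claw": 0},{"delta_pos": [4.4,8.3,0],"rot": [0,0,0],"claw": 0},{"delta_pos": [6.0,7.3,0],"rot": [0,0,0],"claw": 0},{"delta_pos": [7.4,5.8,0],"rot": [0,0,0],"claw": 0},{"delta_pos": [8.4,4.2,0],"rot": [0,0,0],"claw": 0},{"delta_pos": [9.1,2.3,0],"rot": [0,0,0],"claw": 0},{"delta_pos": [9.4,0.4,0],"rot": [0,0,0],"claw": 0}])

```text
t: 14.55
tool_pos: [0.6168, 0.3794, 0.1655]
eef_rot: [0.214, 0.977, 0.001, 0.0]
force: [0.6, -0.9, -1.2]
opening: 0.0149
finger_force: 58.6
```

>>> send_rows(series=[{"delta_pos": [9.3,-1.6,0],"rot": [0,0,0],"claw": 0},{"delta_pos": [8.7,-3.5,0],"rot": [0,0,0],"claw": 0},{"delta_pos": [7.8,-5.2,0],"rot": [0,0,0],"claw": 0},{"delta_pos": [6.6,-6.7,0],"rot": [0,0,0],"claw": 0},{"delta_pos": [5.0,-7.9,0],"rot": [0,0,0],"claw": 0},{"delta_pos": [3.3,-8.8,0],"rot": [0,0,0],"claw": 0},{"delta_pos": [1.4,-9.3,0],"rot": [0,0,0],"claw": 0},{"delta_pos": [-0.6,-9.4,0],"rot": [0,0,0],"claw": 0},{"delta_pos": [-2.5,-9.1,0],"rot": [0,0,0],"claw": 0},{"delta_pos": [-4.4,-8.3,0],"rot": [0,0,0],"claw": 0}])

```text
t: 15.55
tool_pos: [0.5556, 0.3285, 0.1651]
eef_rot: [0.215, 0.977, -0.0, -0.001]
force: [-0.3, 0.3, -1.3]
opening: 0.0145
finger_force: 58.6
```

>>> send_rows(series=[{"delta_pos": [-6.0,-7.3,0],"rot": [0,0,0],"claw": 0},{"delta_pos": [-7.4,-5.8,0],"rot": [0,0,0],"claw": 0},{"delta_pos": [-8.4,-4.2,0],"rot": [0,0,0],"claw": 0},{"delta_pos": [-9.1,-2.3,0],"rot": [0,0,0],"claw": 0},{"delta_pos": [-9.4,-0.4,0],"rot": [0,0,0],"claw": 0},{"delta_pos": [-9.3,1.6,0],"rot": [0,0,0],"claw": 0},{"delta_pos": [-8.7,3.5,0],"rot": [0,0,0],"claw": 0},{"delta_pos": [-7.8,5.2,0],"rot": [0,0,0],"claw": 0},{"delta_pos": [-6.6,6.7,0],"rot": [0,0,0],"claw": 0},{"delta_pos": [-5.0,7.9,0],"rot": [0,0,0],"claw": 0}])

```text
t: 16.55
tool_pos: [0.6293, 0.3026, 0.1652]
eef_rot: [0.214, 0.977, 0.001, -0.0]
force: [-1.5, 2.3, -0.8]
opening: 0.0142
finger_force: 58.8
```

>>> send_rows(series=[{"delta_pos": [-3.3,8.8,0],"rot": [0,0,0],"claw": 0},{"delta_pos": [-1.4,9.3,0],"rot": [0,0,0],"claw": 0},{"delta_pos": [0.6,9.4,0],"rot": [0,0,0],"claw": 0},{"delta_pos": [2.5,9.1,0],"rot": [0,0,0],"claw": 0},{"delta_pos": [4.4,8.3,0],"rot": [0,0,0],"claw": 0},{"delta_pos": [0,0,0],"rot": [0,0,0],"claw": 0}])

```text
t: 17.15
tool_pos: [0.6444, 0.3455, 0.1651]
eef_rot: [0.213, 0.977, 0.001, -0.0]
force: [-0.1, 0.6, -1.0]
opening: 0.0142
finger_force: 58.7
```

```bash
python3 - <<'E'
from h import *
p,T=st()
s=cam('scene')
h=hsv(s); m=cv2.inRange(h,(0,110,60),(12,255,255))
for c in cv2.findContours(m,cv2.RETR_EXTERNAL,cv2.CHAIN_APPROX_NONE)[0]:
    u=c[:,0].mean(0)
    if 10<cv2.contourArea(c) and 405<u[0]<500 and 250<u[1]<345: print('nug',u.round(1),cv2.contourArea(c),(pt(s,*u,.019)[:2]*1000).round())
for n,q in(('top',cam('top')),('scene',s)):
    for t in tiles(q): print(n,np.round(t[:5],1))
E
```

```text
t 17.15 tcp [644.4 345.5 165.1] F [-0.1  0.6 -1. ] op 14.2 ff 58.7
nug [453.4 311.3] 40.0 [639. 367.]
nug [476.  300.6] 64.0 [581. 395.]
nug [445.4 291.3] 11.5 [603. 328.]
nug [424.1 292. ] 36.5 [637. 290.]
nug [468.1 281.5] 73.0 [544. 357.]
nug [438.8 271.5] 65.0 [563. 288.]
top [438.   90.2  42.6  97.4  -4.2]
top [438.6 194.2  42.7  97.3   5.8]
scene [440.2 197.7  42.4 103.6   5.4]
scene [439.4  93.5  43.2 102.1  -4.4]
```

All six nuggets are in the bowl, and only the centre one barely moved. I'll sweep the stick through the middle and then lift.

>>> send_rows(series=[{"delta_pos": [6.7,-5.3,0],"rot": [0,0,0],"claw": 0},{"delta_pos": [6.7,-5.3,0],"rot": [0,0,0],"claw": 0},{"delta_pos": [6.7,-5.3,0],"rot": [0,0,0],"claw": 0},{"delta_pos": [6.7,-5.3,0],"rot": [0,0,0],"claw": 0},{"delta_pos": [6.7,-5.3,0],"rot": [0,0,0],"claw": 0},{"delta_pos": [6.7,-5.3,0],"rot": [0,0,0],"claw": 0},{"delta_pos": [0,0,0],"rot": [0,0,0],"claw": 0}])

```text
t: 17.95
tool_pos: [0.5943, 0.3309, 0.1656]
eef_rot: [0.214, 0.977, -0.0, -0.0]
force: [-1.1, -0.2, 0.5]
opening: 0.0145
finger_force: 58.7
```

>>> send_rows(series=[{"delta_pos": [0,0,-12],"rot": [0,0,0],"claw": 0},{"delta_pos": [0,0,-12],"rot": [0,0,0],"claw": 0},{"delta_pos": [0,0,-12],"rot": [0,0,0],"claw": 0},{"delta_pos": [0,0,-12],"rot": [0,0,0],"claw": 0},{"delta_pos": [0,0,-12],"rot": [0,0,0],"claw": 0},{"delta_pos": [0,0,-12],"rot": [0,0,0],"claw": 0},{"delta_pos": [0,0,-12],"rot": [0,0,0],"claw": 0},{"delta_pos": [0,0,-12],"rot": [0,0,0],"claw": 0},{"delta_pos": [0,0,-12],"rot": [0,0,0],"claw": 0},{"delta_pos": [0,0,0],"rot": [0,0,0],"claw": 0}])

```text
t: 18.95
tool_pos: [0.5962, 0.3314, 0.2755]
eef_rot: [0.215, 0.977, 0.001, 0.001]
force: [-0.1, -0.6, -0.5]
opening: 0.0145
finger_force: 58.7
```

```bash
python3 - <<'E'
from h import *
p,T=st(); M=T.as_matrix()
s=cam('scene'); r=cam('top')
h=hsv(s); m=cv2.inRange(h,(0,110,60),(12,255,255))
for c in cv2.findContours(m,cv2.RETR_EXTERNAL,cv2.CHAIN_APPROX_NONE)[0]:
    u=c[:,0].mean(0)
    if 10<cv2.contourArea(c) and 405<u[0]<500 and 250<u[1]<345: print('nug',u.round(1),cv2.contourArea(c),(pt(s,*u,.019)[:2]*1000).round())
print('to crock', M.T@(np.array([632.5,156,p[2]])-p))
# foot position seen vs predicted
i=s['frame'][:,:,::-1].copy()
print('foot pred',px(s,(p+M@[0,0,153])/1000))
b=(340,170,490,310)
i=cv2.resize(i[b[1]:b[3],b[0]:b[2]],None,fx=4,fy=4,interpolation=cv2.INTER_CUBIC)
q=np.array([px(s,[.6325+.024*np.cos(t),.156+.024*np.sin(t),.09]) for t in np.linspace(0,6.283,40)])
cv2.polylines(i,[((q-[b[0],b[1]])*4+1.5).astype(int)],True,(0,255,0),1)
cv2.imwrite('pics/a6.png',i)
E
```

```text
t 18.95 tcp [596.2 331.4 275.5] F [-0.1 -0.6 -0.5] op 14.5 ff 58.7
nug [453.4 311.3] 40.0 [639. 367.]
nug [476.  300.6] 65.0 [581. 394.]
nug [424.1 292. ] 36.5 [637. 290.]
nug [468.  281.3] 81.0 [543. 356.]
nug [455.8 279.2] 78.5 [557. 331.]
nug [438.8 271.5] 65.0 [563. 288.]
to crock [-106.51479499 -143.94564951   -0.18704564]
foot pred (np.float64(458.5836088599953), np.float64(263.67443331081193))
```

View pics/a6.png

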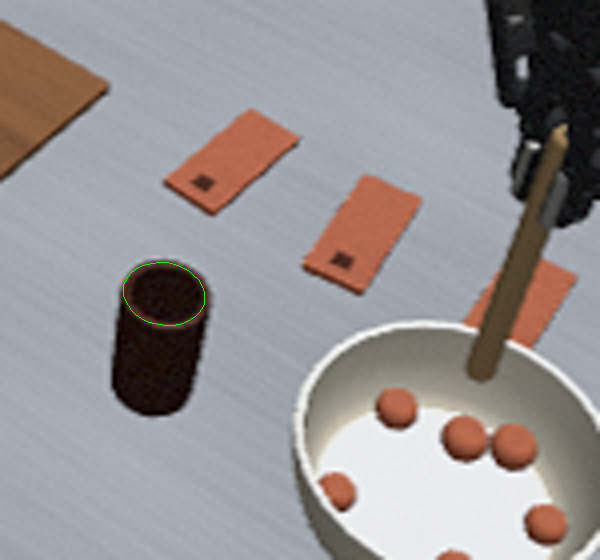

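All six nuggets are well moved, and the crock rim is at display (165,293). Now I'll carry the stick to the crock and lower it part-way.

>>> send_rows(series=[{"delta_pos": [-10.9,-14.5,0],"rot": [0,0,0],"claw": 0},{"delta_pos": [-10.9,-14.5,0],"rot": [0,0,0],"claw": 0},{"delta_pos": [-10.9,-14.5,0],"rot": [0,0,0],"claw": 0},{"delta_pos": [-10.9,-14.5,0],"rot": [0,0,0],"claw": 0},{"delta_pos": [-10.9,-14.5,0],"rot": [0,0,0],"claw": 0},{"delta_pos": [-10.9,-14.5,0],"rot": [0,0,0],"claw": 0},{"delta_pos": [-10.9,-14.5,0],"rot": [0,0,0],"claw": 0},{"delta_pos": [-10.9,-14.5,0],"rot": [0,0,0],"claw": 0},{"delta_pos": [-10.9,-14.5,0],"rot": [0,0,0],"claw": 0},{"delta_pos": [-10.9,-14.5,0],"rot": [0,0,0],"claw": 0}])

```text
t: 20.05
tool_pos: [0.634, 0.1521, 0.2733]
eef_rot: [0.215, 0.977, 0.0, 0.0]
force: [0.0, 1.2, -0.7]
opening: 0.015
finger_force: 58.7
```

>>> send_rows(series=[{"delta_pos": [0,0,0],"rot": [0,0,0],"claw": 0},{"delta_pos": [0,0,10],"rot": [0,0,0],"claw": 0},{"delta_pos": [0,0,10],"rot": [0,0,0],"claw": 0},{"delta_pos": [0,0,10],"rot": [0,0,0],"claw": 0},{"delta_pos": [0,0,10],"rot": [0,0,0],"claw": 0},{"delta_pos": [0,0,10],"rot": [0,0,0],"claw": 0},{"delta_pos": [0,0,0],"rot": [0,0,0],"claw": 0}])

```text
t: 20.75
tool_pos: [0.6327, 0.1536, 0.2212]
eef_rot: [0.214, 0.977, -0.001, -0.001]
force: [0.7, -0.0, -0.4]
opening: 0.0147
finger_force: 58.7
```

```bash
python3 - <<'E'
from h import *
p,T=st(); M=T.as_matrix()
s=cam('scene'); b=(340,150,440,290)
cv2.imwrite('pics/a7.png',cv2.resize(s['frame'][b[1]:b[3],b[0]:b[2],::-1],None,fx=4,fy=4,interpolation=cv2.INTER_CUBIC))
E
```

```text
t 20.75 tcp [632.7 153.6 221.2] F [ 0.7 -0.  -0.4] op 14.7 ff 58.7
```

View pics/a7.png

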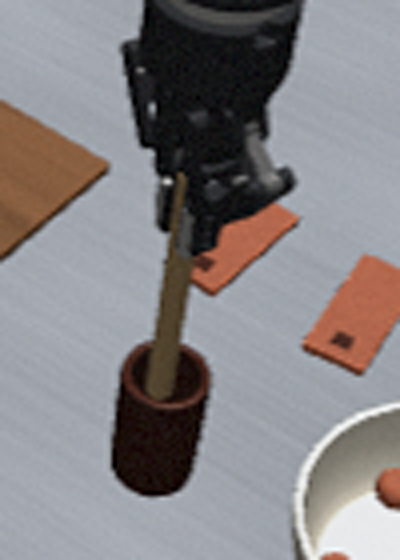

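The stick's foot is inside the crock rim (display 162,385), with no contact force. I'll lower the rest, release and rise.

>>> send_rows(series=[{"delta_pos": [0,0,10],"rot": [0,0,0],"claw": 0},{"delta_pos": [0,0,10],"rot": [0,0,0],"claw": 0},{"delta_pos": [0,0,10],"rot": [0,0,0],"claw": 0},{"delta_pos": [0,0,10],"rot": [0,0,0],"claw": 0},{"delta_pos": [0,0,10],"rot": [0,0,0],"claw": 0},{"delta_pos": [0,0,6],"rot": [0,0,0],"claw": 0},{"delta_pos": [0,0,4],"rot": [0,0,0],"claw": 0},{"delta_pos": [0,0,0],"rot": [0,0,0],"claw": 0},{"delta_pos": [0,0,0],"rot": [0,0,0],"claw": 0}])

```text
t: 21.7
tool_pos: [0.6339, 0.1536, 0.1635]
eef_rot: [0.215, 0.977, 0.0, 0.0]
force: [0.2, -0.1, -0.3]
opening: 0.0144
finger_force: 58.7
```

>>> send_rows(series=[{"delta_pos": [0,0,0],"rot": [0,0,0],"claw": 0.2},{"delta_pos": [0,0,0],"rot": [0,0,0],"claw": 0.3},{"delta_pos": [0,0,0],"rot": [0,0,0],"claw": 0.5},{"delta_pos": [0,0,0],"rot": [0,0,0],"claw": 0.8},{"delta_pos": [0,0,0],"rot": [0,0,0],"claw": 1},{"delta_pos": [0,0,0],"rot": [0,0,0],"claw": 1},{"delta_pos": [0,0,-20],"rot": [0,0,0],"claw": 1},{"delta_pos": [0,0,-30],"rot": [0,0,0],"claw": 1},{"delta_pos": [0,0,-30],"rot": [0,0,0],"claw": 1},{"delta_pos": [0,0,-10],"rot": [0,0,0],"claw": 1}])

```text
t: 22.7
tool_pos: [0.6349, 0.154, 0.2567]
eef_rot: [0.215, 0.977, 0.001, 0.002]
force: [-0.1, 0.2, 0.1]
opening: 0.0854
finger_force: 0.0
```

```bash
python3 - <<'E'
from h import *
p,T=st(); M=T.as_matrix()
s=cam('scene','s8'); r=cam('top','t8')
for n,q in(('top',r),('scene',s)):
    for t in tiles(q): print(n,np.round(t[:5],1))
print(np.degrees(np.arctan2(M[1,1],M[0,1])), status.sense()['joints'].round(2))
h=hsv(s)[195:285,350:410]; m=cv2.inRange(h,(13,60,25),(35,220,255)); k,l,S,_=cv2.connectedComponentsWithStats(m); print(S[1:][S[1:,4]>20])
E
```

```text
t 22.7 tcp [634.9 154.  256.7] F [-0.1  0.2  0.1] op 85.4 ff 0.0
top [437.9  89.2  40.4  97.4  -4.1]
top [433.9 303.1  43.2  96.1   1.2]
scene [424.9 306.3  42.2  81.5   2.9]
scene [440.2 197.7  42.4 103.6   5.4]
scene [439.4  93.5  43.1 102.1  -4.4]
65.19531941231638 [-0.19  0.54 -0.15  1.41  0.08  1.19  0.79]
[[  0   0  12  11  60]
 [ 25  16  13  39 254]]
```

The stick is standing in the crock again and all three tiles are visible. Next I'll turn and go above the first tile (439, 92, -4°).

>>> send_rows(series=[{"delta_pos": [0,0,0],"rot": [0,0,-6.8],"claw": 0.75},{"delta_pos": [0,0,0],"rot": [0,0,-6.8],"claw": 0.75},{"delta_pos": [0,0,0],"rot": [0,0,-6.9],"claw": 0.75},{"delta_pos": [0,0,0],"rot": [0,0,0],"claw": 0.75}])

```text
t: 23.2
tool_pos: [0.633, 0.1532, 0.2513]
eef_rot: [0.037, 0.999, -0.0, -0.001]
force: [-0.2, -0.2, 0.3]
opening: 0.0639
finger_force: 0.0
```

>>> send_rows(series=[{"delta_pos": [22.3,-7.7,0],"rot": [0,0,0],"claw": 0.75},{"delta_pos": [22.3,-7.7,0],"rot": [0,0,0],"claw": 0.75},{"delta_pos": [22.3,-7.7,0],"rot": [0,0,0],"claw": 0.75},{"delta_pos": [22.3,-7.7,0],"rot": [0,0,0],"claw": 0.75},{"delta_pos": [22.3,-7.7,0],"rot": [0,0,0],"claw": 0.75},{"delta_pos": [22.3,-7.7,0],"rot": [0,0,0],"claw": 0.75},{"delta_pos": [22.3,-7.7,0],"rot": [0,0,0],"claw": 0.75},{"delta_pos": [22.3,-7.7,0],"rot": [0,0,0],"claw": 0.75},{"delta_pos": [22.3,-7.7,0],"rot": [0,0,0],"claw": 0.75},{"delta_pos": [22.3,-7.7,0],"rot": [0,0,0],"claw": 0.75}])

```text
t: 24.2
tool_pos: [0.4041, 0.0931, 0.2525]
eef_rot: [0.04, 0.999, -0.0, -0.001]
force: [-0.6, 0.2, -0.0]
opening: 0.0642
finger_force: 0.0
```

>>> send_rows(series=[{"delta_pos": [0,0,25],"rot": [0,0,0],"claw": 0.75},{"delta_pos": [0,0,25],"rot": [0,0,0],"claw": 0.75},{"delta_pos": [0,0,25],"rot": [0,0,0],"claw": 0.75},{"delta_pos": [0,0,25],"rot": [0,0,0],"claw": 0.75},{"delta_pos": [0,0,25],"rot": [0,0,0],"claw": 0.75},{"delta_pos": [0,0,25],"rot": [0,0,0],"claw": 0.75},{"delta_pos": [0,0,25],"rot": [0,0,0],"claw": 0.75},{"delta_pos": [0,0,15],"rot": [0,0,0],"claw": 0.75},{"delta_pos": [0,0,0],"rot": [0,0,0],"claw": 0.75},{"delta_pos": [0,0,0],"rot": [0,0,0],"claw": 0.75}])

```text
t: 25.2
tool_pos: [0.4051, 0.0934, 0.0631]
eef_rot: [0.038, 0.999, -0.0, -0.001]
force: [0.1, 0.1, 0.3]
opening: 0.0638
finger_force: 0.0
```

```bash
python3 - <<'E'
from h import *
p,T=st(); M=T.as_matrix(); print(np.degrees(np.arctan2(M[1,1],M[0,1])),M[2].round(3))
s=cam('scene')
for t in tiles(s): print(np.round(t[:5],1))
b=(340,140,490,270); i=cv2.resize(s['frame'][b[1]:b[3],b[0]:b[2],::-1],None,fx=5,fy=4.5,interpolation=cv2.INTER_CUBIC)
cv2.imwrite('pics/a9.png',i)
E
```

```text
t 25.2 tcp [405.1  93.4  63.1] F [0.1 0.1 0.3] op 63.8 ff 0.0
85.59333460217562 [ 0.001 -0.001 -1.   ]
[424.9 306.3  42.2  81.5   2.9]
[440.2 197.7  42.4 103.6   5.4]
[439.8  93.5  43.1 102.8  -4.4]
```

View pics/a9.png

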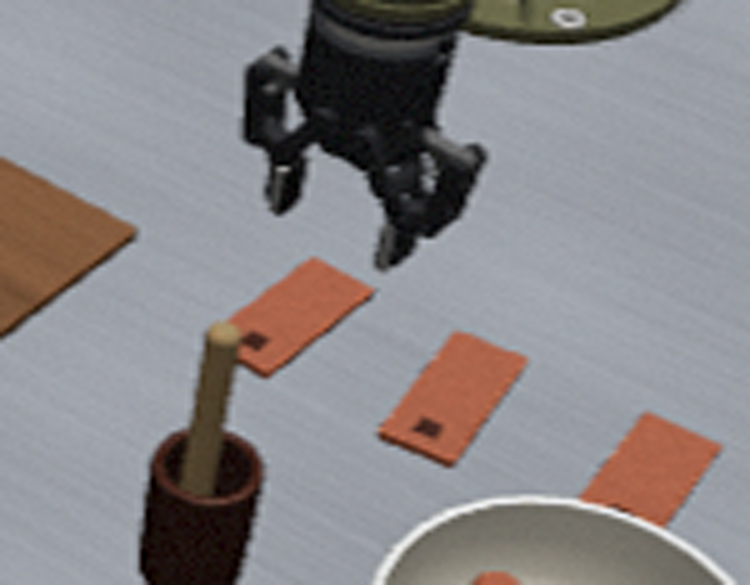

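The gripper is squarely above the tail of the first tile (display 320,290), and the stick stands in the crock. I'll descend and grip; checks from here are numeric, since one picture is left.

>>> send_rows(series=[{"delta_pos": [0,0,12],"rot": [0,0,0],"claw": 0.75},{"delta_pos": [0,0,12],"rot": [0,0,0],"claw": 0.75},{"delta_pos": [0,0,10],"rot": [0,0,0],"claw": 0.75},{"delta_pos": [0,0,7],"rot": [0,0,0],"claw": 0.75},{"delta_pos": [0,0,3],"rot": [0,0,0],"claw": 0.75},{"delta_pos": [0,0,0],"rot": [0,0,0],"claw": 0.75},{"delta_pos": [0,0,0],"rot": [0,0,0],"claw": 0.75}])

```text
t: 25.95
tool_pos: [0.4057, 0.0935, 0.0197]
eef_rot: [0.038, 0.999, 0.0, 0.0]
force: [-1.0, -0.4, 0.6]
opening: 0.0638
finger_force: 0.0
```

>>> send_rows(series=[{"delta_pos": [0,0,0],"rot": [0,0,0],"claw": 0.6},{"delta_pos": [0,0,0],"rot": [0,0,0],"claw": 0.5},{"delta_pos": [0,0,0],"rot": [0,0,0],"claw": 0.4},{"delta_pos": [0,0,0],"rot": [0,0,0],"claw": 0.4},{"delta_pos": [0,0,0],"rot": [0,0,0],"claw": 0.4},{"delta_pos": [0,0,0],"rot": [0,0,0],"claw": 0.4}], squeeze=40)

```text
t: 26.55
tool_pos: [0.4058, 0.0935, 0.0199]
eef_rot: [0.038, 0.999, 0.0, 0.001]
force: [-0.2, -0.1, 9.1]
opening: 0.0423
finger_force: 39.3
```

```bash
python3 - <<'E'
from h import *
p,T=st()
for n in('top','scene'):
    q=cam(n); 
    for t in tiles(q): print(n,np.round(t[:5],1))
E
```

```text
t 26.55 tcp [405.8  93.5  19.9] F [-0.2 -0.1  9.1] op 42.3 ff 39.3
top [433.9 303.1  43.2  96.1   1.2]
scene [424.9 306.3  42.2  81.5   2.9]
scene [440.2 197.7  42.4 103.6   5.4]
scene [439.8  92.9  42.8 102.7  -2.6]
```

>>> send_rows(series=[{"delta_pos": [0,0,-5],"rot": [0,0,0],"claw": 0.4},{"delta_pos": [0,0,-10],"rot": [0,0,0],"claw": 0.4},{"delta_pos": [0,0,-10],"rot": [0,0,0],"claw": 0.4},{"delta_pos": [0,0,-15],"rot": [0,0,0],"claw": 0.4},{"delta_pos": [0,0,-15],"rot": [0,0,0],"claw": 0.4},{"delta_pos": [0,0,-5],"rot": [0,0,-2],"claw": 0.4},{"delta_pos": [0,0,0],"rot": [0,0,0],"claw": 0.4},{"delta_pos": [0,0,0],"rot": [0,0,0],"claw": 0.4}])

```text
t: 27.45
tool_pos: [0.4054, 0.0934, 0.079]
eef_rot: [0.02, 1.0, -0.0, -0.0]
force: [0.1, -0.3, -0.8]
opening: 0.0419
finger_force: 40.6
```

```bash
cat >> h.py <<'E'
def held(q,z):
    h=hsv(q); m=cv2.inRange(h,(0,110,60),(12,255,255)); 
    for c in cv2.findContours(m,cv2.RETR_EXTERNAL,cv2.CHAIN_APPROX_NONE)[0]:
        if cv2.contourArea(c)<100: continue
        P=np.array([pt(q,u,v,z)[:2] for u,v in c[:,0]])*1000
        (x,y),(w,l),a=cv2.minAreaRect(P.astype(np.float32))
        if w>l: w,l,a=l,w,a-90
        if 25<w<60 and 40<l<130: print(' held?',np.round((x,y,w,l,(a+180)%180-90),1))
E
python3 - <<'E'
from h import *
p,T=st()
for n in('top','scene'):
    print(n); held(cam(n),.069)
E
```

```text
t 27.45 tcp [405.4  93.4  79. ] F [ 0.1 -0.3 -0.8] op 41.9 ff 40.6
top
 held? [  55.4 -550.7   44.    44.8   46. ]
 held? [433.6 289.   41.8  92.4   1.2]
 held? [457.1  90.   42.7  58.6  -3.1]
 held? [459.6 186.7  38.6  50.9   2.2]
 held? [680.2 963.4  58.9 120.1   5.2]
scene
 held? [1324.2 -205.4   56.1   99.    66.5]
 held? [481.2 316.9  39.3  75.8   2.9]
 held? [495.4 215.8  39.5  96.4   5.4]
 held? [442.   95.4  44.  104.    0.6]
```

>>> send_rows(series=[{"delta_pos": [-6.2,-15.3,0],"rot": [0,0,0],"claw": 0.4},{"delta_pos": [-6.2,-15.3,0],"rot": [0,0,0],"claw": 0.4},{"delta_pos": [-6.2,-15.3,0],"rot": [0,0,0],"claw": 0.4},{"delta_pos": [-6.2,-15.3,0],"rot": [0,0,0],"claw": 0.4},{"delta_pos": [-6.2,-15.3,0],"rot": [0,0,0],"claw": 0.4},{"delta_pos": [-6.2,-15.3,0],"rot": [0,0,0],"claw": 0.4},{"delta_pos": [-6.2,-15.3,0],"rot": [0,0,0],"claw": 0.4},{"delta_pos": [-6.2,-15.3,0],"rot": [0,0,0],"claw": 0.4},{"delta_pos": [-6.2,-15.3,0],"rot": [0,0,0],"claw": 0.4},{"delta_pos": [-6.2,-15.3,0],"rot": [0,0,0],"claw": 0.4}])

```text
t: 28.55
tool_pos: [0.4611, -0.0624, 0.0785]
eef_rot: [0.02, 1.0, 0.0, -0.001]
force: [0.2, -0.4, -0.4]
opening: 0.0423
finger_force: 40.7
```

>>> send_rows(series=[{"delta_pos": [0,0,0],"rot": [0,0,0],"claw": 0.4},{"delta_pos": [0,0,10],"rot": [0,0,0],"claw": 0.4},{"delta_pos": [0,0,10],"rot": [0,0,0],"claw": 0.4},{"delta_pos": [0,0,10],"rot": [0,0,0],"claw": 0.4},{"delta_pos": [0,0,8],"rot": [0,0,0],"claw": 0.4},{"delta_pos": [0,0,4],"rot": [0,0,0],"claw": 0.4},{"delta_pos": [0,0,2],"rot": [0,0,0],"claw": 0.4},{"delta_pos": [0,0,0],"rot": [0,0,0],"claw": 0.4},{"delta_pos": [0,0,0],"rot": [0,0,0],"claw": 0.4}])

```text
t: 29.45
tool_pos: [0.4615, -0.0619, 0.0355]
eef_rot: [0.02, 1.0, -0.0, 0.0]
force: [0.9, 0.2, -1.1]
opening: 0.042
finger_force: 40.7
```

```bash
cat >> h.py <<'E'
from scipy.spatial import ConvexHull
def rel():
    """tile(s) on the board and the board, in each camera; tile in board frame, mm"""
    for n in('top','scene'):
        q=cam(n); h=hsv(q)
        red=cv2.inRange(h,(0,110,60),(9,255,255)); 
        B=np.array([537.,-194.6])+{'top':[-.8,-2.1],'scene':[.9,2.3]}[n]; b=np.radians(-2.35)
        for c in cv2.findContours(red,cv2.RETR_EXTERNAL,cv2.CHAIN_APPROX_NONE)[0]:
            if cv2.contourArea(c)<60: continue
            P=np.array([pt(q,u,v,.020)[:2] for u,v in c[:,0]])*1000-B
            P=P@np.array([[np.cos(b),-np.sin(b)],[np.sin(b),np.cos(b)]])
            m=P.mean(0)
            if abs(m[0])<130 and abs(m[1])<190:
                (x,y),(w,l),a=cv2.minAreaRect(P.astype(np.float32))
                if w>l: w,l,a=l,w,a-90
                print(n,'rect',np.round((x,y,w,l,(a+180)%180-90),1),'min',P.min(0).round(1),'max',P.max(0).round(1))
E
python3 - <<'E'
from h import *
p,T=st(); rel()
E
```

```text
t 29.45 tcp [461.5 -61.9  35.5] F [ 0.9  0.2 -1.1] op 42.0 ff 40.7
scene rect [-51.8 127.6  47.3 102.5   0.6] min [-103.   103.6] max [ -0.8 151.3]
```

>>> send_rows(series=[{"delta_pos": [0,0,1.5],"rot": [0,0,0],"claw": 0.4},{"delta_pos": [0,0,1],"rot": [0,0,0],"claw": 0.4},{"delta_pos": [0,0,0.5],"rot": [0,0,0],"claw": 0.4},{"delta_pos": [0,0,0],"rot": [0,0,0],"claw": 0.4},{"delta_pos": [0,0,0],"rot": [0,0,0],"claw": 0.4}])

```text
t: 30.05
tool_pos: [0.4613, -0.0619, 0.0323]
eef_rot: [0.02, 1.0, -0.0, -0.0]
force: [-0.5, -0.1, -0.1]
opening: 0.042
finger_force: 40.7
```

```bash
python3 - <<'E'
from h import *
p,T=st(); rel()
E
```

```text
t 30.05 tcp [461.3 -61.9  32.3] F [-0.5 -0.1 -0.1] op 42.0 ff 40.7
scene rect [-49.8 129.3  47.5 102.8   1.4] min [-101.   104.6] max [  1.1 153.4]
```

>>> send_rows(series=[{"delta_pos": [0,0,0.5],"rot": [0,0,0],"claw": 0.4},{"delta_pos": [0,0,0.5],"rot": [0,0,0],"claw": 0.4},{"delta_pos": [0,0,0],"rot": [0,0,0],"claw": 0.4},{"delta_pos": [0,0,0],"rot": [0,0,0],"claw": 0.4}])

```text
t: 30.55
tool_pos: [0.4613, -0.0619, 0.032]
eef_rot: [0.02, 1.0, -0.0, 0.0]
force: [-2.7, -1.4, 10.8]
opening: 0.0422
finger_force: 42.0
```

>>> send_rows(series=[{"delta_pos": [-5,0,0],"rot": [0,0,0],"claw": 0.4},{"delta_pos": [-5,0,0],"rot": [0,0,0],"claw": 0.4},{"delta_pos": [-5,0,0],"rot": [0,0,0],"claw": 0.4},{"delta_pos": [-5,0,0],"rot": [0,0,0],"claw": 0.4},{"delta_pos": [0,0,0],"rot": [0,0,0],"claw": 0.4}])

```text
t: 31.05
tool_pos: [0.4788, -0.0629, 0.0319]
eef_rot: [0.02, 1.0, -0.001, -0.002]
force: [-8.1, -0.3, 18.0]
opening: 0.042
finger_force: 42.9
```

>>> send_rows(series=[{"delta_pos": [-4,0,0],"rot": [0,0,0],"claw": 0.4},{"delta_pos": [-4,0,0],"rot": [0,0,0],"claw": 0.4},{"delta_pos": [-4,0,0],"rot": [0,0,0],"claw": 0.4},{"delta_pos": [-4,0,0],"rot": [0,0,0],"claw": 0.4},{"delta_pos": [-4,0,0],"rot": [0,0,0],"claw": 0.4},{"delta_pos": [0,0,0],"rot": [0,0,0],"claw": 0.4}])

```text
t: 31.65
tool_pos: [0.4925, -0.0638, 0.0318]
eef_rot: [0.02, 1.0, -0.001, -0.008]
force: [-23.6, 1.6, 35.6]
opening: 0.0418
finger_force: 44.8
```

```bash
python3 - <<'E'
from h import *
p,T=st(); rel()
E
```

```text
t 31.65 tcp [492.5 -63.8  31.8] F [-23.6   1.6  35.6] op 41.8 ff 44.8
scene rect [-18.4 128.8  47.2 100.2  -0.2] min [-68.6 105.3] max [ 31.7 152.4]
```

>>> send_rows(series=[{"delta_pos": [0,0,-1],"rot": [0,0,0],"claw": 0.4},{"delta_pos": [0,0,-1],"rot": [0,0,0],"claw": 0.4},{"delta_pos": [0,0,0],"rot": [0,0,0],"claw": 0.4},{"delta_pos": [0,0,0],"rot": [0,0,0],"claw": 0.4}])

```text
t: 32.15
tool_pos: [0.4963, -0.0637, 0.0322]
eef_rot: [0.02, 1.0, -0.0, -0.005]
force: [-9.7, 1.0, 0.7]
opening: 0.0417
finger_force: 40.8
```

```bash
python3 - <<'E'
from h import *
p,T=st(); rel(); print(T.as_matrix()[2].round(4))
E
```

```text
t 32.15 tcp [496.3 -63.7  32.2] F [-9.7  1.   0.7] op 41.7 ff 40.8
scene rect [-14.8 129.3  47.  102.8   0.5] min [-66.  105.6] max [ 36.4 152.9]
[ 9.6e-03 -9.0e-04 -1.0e+00]
```

>>> send_rows(series=[{"delta_pos": [-4,0,0],"rot": [0,0,0],"claw": 0.4},{"delta_pos": [-4,0,0],"rot": [0,0,0],"claw": 0.4},{"delta_pos": [-4,0,0],"rot": [0,0,0],"claw": 0.4},{"delta_pos": [-4,0,0],"rot": [0,0,0],"claw": 0.4},{"delta_pos": [0,0,0],"rot": [0,0,0],"claw": 0.4},{"delta_pos": [0,0,0],"rot": [0,0,0],"claw": 0.4}])

```text
t: 32.85
tool_pos: [0.5176, -0.0641, 0.0332]
eef_rot: [0.02, 1.0, 0.0, 0.0]
force: [-1.4, -0.5, -2.3]
opening: 0.042
finger_force: 40.7
```

```bash
python3 - <<'E'
from h import *
p,T=st(); rel(); print(T.as_matrix()[2].round(4))
E
```

```text
t 32.85 tcp [517.6 -64.1  33.2] F [-1.4 -0.5 -2.3] op 42.0 ff 40.7
scene rect [  1.8 137.9  39.3 108.2  29.3] min [-46.6 103.5] max [ 56.9 153.4]
[-4.e-04  0.e+00 -1.e+00]
```

>>> send_rows(series=[{"delta_pos": [-3,0,0],"rot": [0,0,0],"claw": 0.4},{"delta_pos": [-3,0,0],"rot": [0,0,0],"claw": 0.4},{"delta_pos": [-2,0,0],"rot": [0,0,0],"claw": 0.4},{"delta_pos": [0,0,0],"rot": [0,0,0],"claw": 0.4},{"delta_pos": [0,0,0],"rot": [0,0,0],"claw": 0.4}])

```text
t: 33.45
tool_pos: [0.5258, -0.0644, 0.0333]
eef_rot: [0.02, 1.0, 0.0, 0.0]
force: [-1.2, -0.2, -3.3]
opening: 0.0421
finger_force: 40.8
```

>>> send_rows(series=[{"delta_pos": [-1,0,0],"rot": [0,0,0],"claw": 0.4},{"delta_pos": [-1,0,0],"rot": [0,0,0],"claw": 0.4},{"delta_pos": [0,0,0],"rot": [0,0,0],"claw": 0.4},{"delta_pos": [0,0,0],"rot": [0,0,0],"claw": 0.4}])

```text
t: 33.85
tool_pos: [0.5272, -0.0645, 0.0333]
eef_rot: [0.02, 1.0, 0.0, -0.0]
force: [-3.4, 0.2, -2.7]
opening: 0.0421
finger_force: 40.8
```

>>> send_rows(series=[{"delta_pos": [-1,0,0],"rot": [0,0,0],"claw": 0.4},{"delta_pos": [-1,0,0],"rot": [0,0,0],"claw": 0.4},{"delta_pos": [0,0,0],"rot": [0,0,0],"claw": 0.4},{"delta_pos": [0,0,0],"rot": [0,0,0],"claw": 0.4}])

```text
t: 34.25
tool_pos: [0.5289, -0.0646, 0.0331]
eef_rot: [0.02, 1.0, -0.0, -0.0]
force: [-4.3, 1.2, -2.6]
opening: 0.0422
finger_force: 40.8
```

>>> send_rows(series=[{"delta_pos": [-1,0,0],"rot": [0,0,0],"claw": 0.4},{"delta_pos": [-1,0,0],"rot": [0,0,0],"claw": 0.4},{"delta_pos": [0,0,0],"rot": [0,0,0],"claw": 0.4},{"delta_pos": [0,0,0],"rot": [0,0,0],"claw": 0.4}])

```text
t: 34.65
tool_pos: [0.5291, -0.0646, 0.0327]
eef_rot: [0.02, 1.0, -0.0, -0.002]
force: [-8.6, 0.5, -1.6]
opening: 0.042
finger_force: 40.9
```

```bash
python3 - <<'E'
from h import *
p,T=st()
for n in('top','scene'):
    q=cam(n); h=hsv(q); red=cv2.inRange(h,(0,110,60),(9,255,255))
    B=np.array([537.,-194.6])+{'top':[-.8,-2.1],'scene':[.9,2.3]}[n]; b=np.radians(-2.35)
    v,u=np.nonzero(red); P=np.array([pt(q,a,c,.020)[:2] for a,c in zip(u,v)])*1000-B
    P=P@np.array([[np.cos(b),-np.sin(b)],[np.sin(b),np.cos(b)]])
    k=(abs(P[:,0])<120)&(abs(P[:,1]-129)<40); P=P[k]; print(n,k.sum(),P.min(0) if k.sum() else 0,P.max(0) if k.sum() else 0)
E
```

```text
t 34.65 tcp [529.1 -64.6  32.7] F [-8.6  0.5 -1.6] op 42.0 ff 40.9
top 0 0 0
scene 131 [-32.54301292 105.25063834] [ 66.11360593 153.14020724]
```

>>> send_rows(series=[{"delta_pos": [-1,0,0],"rot": [0,0,0],"claw": 0.4},{"delta_pos": [-1,0,0],"rot": [0,0,0],"claw": 0.4},{"delta_pos": [0,0,0],"rot": [0,0,0],"claw": 0.4},{"delta_pos": [0,0,0],"rot": [0,0,0],"claw": 0.4}])

```text
t: 35.15
tool_pos: [0.5291, -0.0645, 0.0323]
eef_rot: [0.02, 1.0, -0.0, -0.004]
force: [-12.4, 1.6, -1.3]
opening: 0.0418
finger_force: 41.0
```

The tile is hard against the stop (TCP no longer advances, 12 N). I'll release, rise and go to the second tile.

>>> send_rows(series=[{"delta_pos": [1.5,0,0],"rot": [0,0,0],"claw": 0.4},{"delta_pos": [0,0,0],"rot": [0,0,0],"claw": 0.6},{"delta_pos": [0,0,0],"rot": [0,0,0],"claw": 0.65},{"delta_pos": [0,0,0],"rot": [0,0,0],"claw": 0.65},{"delta_pos": [0,0,0],"rot": [0,0,0],"claw": 0.65},{"delta_pos": [0,0,-10],"rot": [0,0,0],"claw": 0.65},{"delta_pos": [0,0,-15],"rot": [0,0,0],"claw": 0.65},{"delta_pos": [0,0,-15],"rot": [0,0,0],"claw": 0.75},{"delta_pos": [0,0,-10],"rot": [0,0,0],"claw": 0.75}])

```text
t: 36.05
tool_pos: [0.5325, -0.0647, 0.085]
eef_rot: [0.02, 1.0, -0.0, 0.001]
force: [0.7, 0.3, 0.8]
opening: 0.0639
finger_force: 0.0
```

>>> send_rows(series=[{"delta_pos": [13.3,25.2,0],"rot": [0,0,0],"claw": 0.75},{"delta_pos": [13.3,25.2,0],"rot": [0,0,0],"claw": 0.75},{"delta_pos": [13.3,25.2,0],"rot": [0,0,0],"claw": 0.75},{"delta_pos": [13.3,25.2,0],"rot": [0,0,0],"claw": 0.75},{"delta_pos": [13.3,25.2,0],"rot": [0,0,0],"claw": 0.75},{"delta_pos": [13.3,25.2,0],"rot": [0,0,0],"claw": 0.75},{"delta_pos": [13.3,25.2,0],"rot": [0,0,0],"claw": 0.75},{"delta_pos": [13.3,25.2,0],"rot": [0,0,0],"claw": 0.75},{"delta_pos": [13.3,25.2,0],"rot": [0,0,0],"claw": 0.75},{"delta_pos": [13.3,25.2,0],"rot": [0,0,0],"claw": 0.75}])

```text
t: 37.05
tool_pos: [0.4087, 0.1936, 0.0838]
eef_rot: [0.02, 1.0, 0.0, 0.0]
force: [0.3, 0.1, -0.2]
opening: 0.0644
finger_force: 0.0
```

>>> send_rows(series=[{"delta_pos": [0,0,0],"rot": [0,0,-7.9],"claw": 0.75},{"delta_pos": [0,0,0],"rot": [0,0,0],"claw": 0.75},{"delta_pos": [0,0,0],"rot": [0,0,0],"claw": 0.75}])

```text
t: 37.35
tool_pos: [0.4093, 0.192, 0.0835]
eef_rot: [-0.047, 0.999, -0.0, 0.0]
force: [-0.6, 0.2, 0.5]
opening: 0.0639
finger_force: 0.0
```

```bash
python3 - <<'E'
from h import *
p,T=st(); M=T.as_matrix(); print('yaw',np.degrees(np.arctan2(M[1,1],M[0,1]))-90); rel()
for n in('top','scene'):
    q=cam(n)
    for t in tiles(q): print(n,np.round(t[:5],1))
E
```

```text
t 37.35 tcp [409.3 192.   83.5] F [-0.6  0.2  0.5] op 63.9 ff 0.0
yaw 5.373592105906724
top rect [ -4.4 129.9  43.2  49.9   3.5] min [-30.7 108.4] max [ 19.2 153. ]
scene rect [ 16.5 130.   46.4  99.6   0.7] min [-33.5 106.4] max [ 66.1 153.4]
scene [424.9 306.3  42.2  81.5   2.9]
scene [440.2 197.7  42.4 103.6   5.4]
```

>>> send_rows(series=[{"delta_pos": [2.7,1,13],"rot": [0,0,0],"claw": 0.75},{"delta_pos": [0,0,13],"rot": [0,0,0],"claw": 0.75},{"delta_pos": [0,0,13],"rot": [0,0,0],"claw": 0.75},{"delta_pos": [0,0,12],"rot": [0,0,0],"claw": 0.75},{"delta_pos": [0,0,8],"rot": [0,0,0],"claw": 0.75},{"delta_pos": [0,0,4],"rot": [0,0,0],"claw": 0.75},{"delta_pos": [0,0,0],"rot": [0,0,0],"claw": 0.75},{"delta_pos": [0,0,0],"rot": [0,0,0],"claw": 0.75}])

```text
t: 38.35
tool_pos: [0.4064, 0.1932, 0.0206]
eef_rot: [-0.049, 0.999, 0.0, 0.0]
force: [-0.5, 0.2, 0.1]
opening: 0.064
finger_force: 0.0
```

>>> send_rows(series=[{"delta_pos": [0,0,0],"rot": [0,0,0],"claw": 0.6},{"delta_pos": [0,0,0],"rot": [0,0,0],"claw": 0.5},{"delta_pos": [0,0,0],"rot": [0,0,0],"claw": 0.4},{"delta_pos": [0,0,0],"rot": [0,0,0],"claw": 0.4},{"delta_pos": [0,0,0],"rot": [0,0,0],"claw": 0.4},{"delta_pos": [0,0,0],"rot": [0,0,0],"claw": 0.4}], squeeze=40)

```text
t: 38.95
tool_pos: [0.4065, 0.1933, 0.0211]
eef_rot: [-0.049, 0.999, 0.0, 0.001]
force: [-1.8, -1.1, 9.0]
opening: 0.0417
finger_force: 39.4
```

>>> send_rows(series=[{"delta_pos": [0,0,-5],"rot": [0,0,0],"claw": 0.4},{"delta_pos": [0,0,-10],"rot": [0,0,0],"claw": 0.4},{"delta_pos": [0,0,-15],"rot": [0,0,0],"claw": 0.4},{"delta_pos": [0,0,-15],"rot": [0,0,0],"claw": 0.4},{"delta_pos": [0,0,-15],"rot": [0,0,0],"claw": 0.4},{"delta_pos": [0,0,0],"rot": [0,0,4],"claw": 0.4},{"delta_pos": [0,0,0],"rot": [0,0,3.7],"claw": 0.4},{"delta_pos": [0,0,0],"rot": [0,0,0],"claw": 0.4},{"delta_pos": [0,0,0],"rot": [0,0,0],"claw": 0.4}])

```text
t: 39.85
tool_pos: [0.4062, 0.1932, 0.0807]
eef_rot: [0.017, 1.0, 0.0, 0.0]
force: [-0.3, -0.0, -1.3]
opening: 0.0413
finger_force: 40.6
```

```bash
python3 - <<'E'
from h import *
p,T=st(); M=T.as_matrix(); print('yaw',np.degrees(np.arctan2(M[1,1],M[0,1]))-90)
b=np.radians(-2.35); ux=np.array([np.cos(b),np.sin(b)]); uy=np.array([-ux[1],ux[0]])
B=np.array([537,-194.6]); s1=B+20*ux+43*uy; print('seat1',s1)
t=np.array([562.1,-66.5])-np.array([529.1,-64.6])
pre=s1-(68+33)*ux; print('pre',pre,'tool delta',M.T@np.append(pre-p[:2],0))
E
```

```text
t 39.85 tcp [406.2 193.2  80.7] F [-0.3 -0.  -1.3] op 41.3 ff 40.6
yaw -1.98597813499822
seat1 [ 558.74634063 -152.45623807]
pre [ 457.83128233 -148.31486046] tool delta [-6.34513302e+01 -3.39513421e+02 -1.40622132e-03]
```

>>> send_rows(series=[{"delta_pos": [-6.3,-34,0],"rot": [0,0,0.3],"claw": 0.4},{"delta_pos": [-6.3,-34,0],"rot": [0,0,0],"claw": 0.4},{"delta_pos": [-6.3,-34,0],"rot": [0,0,0],"claw": 0.4},{"delta_pos": [-6.3,-34,0],"rot": [0,0,0],"claw": 0.4},{"delta_pos": [-6.3,-34,0],"rot": [0,0,0],"claw": 0.4},{"delta_pos": [-6.3,-34,0],"rot": [0,0,0],"claw": 0.4},{"delta_pos": [-6.3,-34,0],"rot": [0,0,0],"claw": 0.4},{"delta_pos": [-6.3,-34,0],"rot": [0,0,0],"claw": 0.4},{"delta_pos": [-6.3,-34,0],"rot": [0,0,0],"claw": 0.4},{"delta_pos": [-6.3,-34,0],"rot": [0,0,0],"claw": 0.4}])

```text
t: 40.85
tool_pos: [0.455, -0.1506, 0.0804]
eef_rot: [0.02, 1.0, 0.0, -0.0]
force: [1.0, 1.2, -0.9]
opening: 0.0416
finger_force: 40.7
```

>>> send_rows(series=[{"delta_pos": [0,0,0],"rot": [0,0,0],"claw": 0.4},{"delta_pos": [0,0,10],"rot": [0,0,0],"claw": 0.4},{"delta_pos": [0,0,10],"rot": [0,0,0],"claw": 0.4},{"delta_pos": [0,0,10],"rot": [0,0,0],"claw": 0.4},{"delta_pos": [0,0,8],"rot": [0,0,0],"claw": 0.4},{"delta_pos": [0,0,5],"rot": [0,0,0],"claw": 0.4},{"delta_pos": [0,0,3],"rot": [0,0,0],"claw": 0.4},{"delta_pos": [0,0,0],"rot": [0,0,0],"claw": 0.4},{"delta_pos": [0,0,0],"rot": [0,0,0],"claw": 0.4}])

```text
t: 41.75
tool_pos: [0.4552, -0.1491, 0.0344]
eef_rot: [0.021, 1.0, -0.0, 0.0]
force: [0.5, -0.3, -0.2]
opening: 0.0419
finger_force: 40.7
```

```bash
cat >> h.py <<'E'
def inb(p,M):
    b=np.radians(-2.35); ux=np.array([np.cos(b),np.sin(b)]); d=p[:2]-[537,-194.6]
    print('TCP in board',round(d@ux,1),round(d@[-ux[1],ux[0]],1),'yaw err',round(np.degrees(np.arctan2(M[1,1],M[0,1]))-90+2.35,2))
E
python3 - <<'E'
from h import *
p,T=st(); inb(p,T.as_matrix()); rel()
E
```

```text
t 41.75 tcp [ 455.2 -149.1   34.4] F [ 0.5 -0.3 -0.2] op 41.9 ff 40.7
TCP in board -83.6 42.1 yaw err -0.03
top rect [  3.9 130.4  43.2  66.6   3.5] min [-30.7 107.6] max [ 36.1 153.6]
scene rect [ 16.9 130.3  46.3  99.3   1.3] min [-32.5 106.4] max [ 66.1 153.6]
scene rect [-51.9  41.5  47.8 103.3   0.9] min [-103.5   16.9] max [-0.5 65.3]
```

>>> send_rows(series=[{"delta_pos": [-3,0.9,0.5],"rot": [0,0,0],"claw": 0.4},{"delta_pos": [-5,0,0.3],"rot": [0,0,0],"claw": 0.4},{"delta_pos": [-5,0,0],"rot": [0,0,0],"claw": 0.4},{"delta_pos": [-5,0,0],"rot": [0,0,0],"claw": 0.4},{"delta_pos": [-4,0,0],"rot": [0,0,0],"claw": 0.4},{"delta_pos": [-4,0,0],"rot": [0,0,0],"claw": 0.4},{"delta_pos": [-4,0,0],"rot": [0,0,0],"claw": 0.4},{"delta_pos": [0,0,0],"rot": [0,0,0],"claw": 0.4}])

```text
t: 42.65
tool_pos: [0.4835, -0.1495, 0.0332]
eef_rot: [0.021, 1.0, 0.0, -0.002]
force: [-5.0, 0.3, 2.6]
opening: 0.0418
finger_force: 41.4
```

```bash
python3 - <<'E'
from h import *
p,T=st(); inb(p,T.as_matrix()); rel()
E
```

```text
t 42.65 tcp [ 483.5 -149.5   33.2] F [-5.   0.3  2.6] op 41.8 ff 41.4
TCP in board -55.3 42.9 yaw err -0.06
top rect [  3.9 130.4  43.2  66.6   3.5] min [-30.7 108.2] max [ 36.1 153.6]
scene rect [ 18.5 129.9  46.4 101.1   0.5] min [-32.1 106.4] max [ 68.9 153.6]
scene rect [-25.4  43.   47.2 100.2   0.8] min [-75.4  18.8] max [24.4 66.6]
```

>>> send_rows(series=[{"delta_pos": [-4,0,-0.5],"rot": [0,0,0],"claw": 0.4},{"delta_pos": [-4,0,0],"rot": [0,0,0],"claw": 0.4},{"delta_pos": [-4,0,0],"rot": [0,0,0],"claw": 0.4},{"delta_pos": [-4,0,0],"rot": [0,0,0],"claw": 0.4},{"delta_pos": [-4,0,0],"rot": [0,0,0],"claw": 0.4},{"delta_pos": [0,0,0],"rot": [0,0,0],"claw": 0.4}])

```text
t: 43.35
tool_pos: [0.5042, -0.1503, 0.0336]
eef_rot: [0.021, 1.0, 0.0, -0.001]
force: [-3.8, -0.5, -1.4]
opening: 0.0415
finger_force: 40.7
```

>>> send_rows(series=[{"delta_pos": [-4,0,0],"rot": [0,0,0],"claw": 0.4},{"delta_pos": [-4,0,0],"rot": [0,0,0],"claw": 0.4},{"delta_pos": [-4,0,0],"rot": [0,0,0],"claw": 0.4},{"delta_pos": [-3,0,0],"rot": [0,0,0],"claw": 0.4},{"delta_pos": [0,0,0],"rot": [0,0,0],"claw": 0.4},{"delta_pos": [0,0,0],"rot": [0,0,0],"claw": 0.4}])

```text
t: 43.95
tool_pos: [0.5209, -0.151, 0.0341]
eef_rot: [0.021, 1.0, -0.0, 0.001]
force: [-1.8, -1.1, -2.5]
opening: 0.0417
finger_force: 40.7
```

```bash
python3 - <<'E'
from h import *
p,T=st(); inb(p,T.as_matrix()); rel()
E
```

```text
t 43.95 tcp [ 520.9 -151.    34.1] F [-1.8 -1.1 -2.5] op 41.7 ff 40.7
TCP in board -17.9 42.9 yaw err -0.04
top rect [ -4.4 129.9  43.2  49.9   3.5] min [-30.7 108.8] max [ 19.2 153. ]
scene rect [ 16.5 130.   46.4  99.6   0.7] min [-33.5 106.4] max [ 66.1 153.2]
scene rect [  8.9  52.2  35.2 107.   28. ] min [-37.4  17.1] max [63.9 66.8]
```

>>> send_rows(series=[{"delta_pos": [-2,0,0],"rot": [0,0,0],"claw": 0.4},{"delta_pos": [-1,0,0],"rot": [0,0,0],"claw": 0.4},{"delta_pos": [0,0,0],"rot": [0,0,0],"claw": 0.4},{"delta_pos": [0,0,0],"rot": [0,0,0],"claw": 0.4}])

```text
t: 44.45
tool_pos: [0.5228, -0.1511, 0.0339]
eef_rot: [0.021, 1.0, 0.0, -0.0]
force: [-3.8, 0.2, -2.0]
opening: 0.0418
finger_force: 40.8
```

>>> send_rows(series=[{"delta_pos": [-1,0,0],"rot": [0,0,0],"claw": 0.4},{"delta_pos": [-1,0,0],"rot": [0,0,0],"claw": 0.4},{"delta_pos": [0,0,0],"rot": [0,0,0],"claw": 0.4},{"delta_pos": [0,0,0],"rot": [0,0,0],"claw": 0.4}])

```text
t: 44.85
tool_pos: [0.5253, -0.1512, 0.034]
eef_rot: [0.021, 1.0, -0.0, 0.0]
force: [-2.4, -0.4, -2.8]
opening: 0.0415
finger_force: 40.7
```

>>> send_rows(series=[{"delta_pos": [-1,0,0],"rot": [0,0,0],"claw": 0.4},{"delta_pos": [-1,0,0],"rot": [0,0,0],"claw": 0.4},{"delta_pos": [0,0,0],"rot": [0,0,0],"claw": 0.4},{"delta_pos": [0,0,0],"rot": [0,0,0],"claw": 0.4}])

```text
t: 45.25
tool_pos: [0.5257, -0.1513, 0.0336]
eef_rot: [0.021, 1.0, -0.0, -0.001]
force: [-6.4, 0.3, -1.9]
opening: 0.0416
finger_force: 40.8
```

>>> send_rows(series=[{"delta_pos": [-1,0,0],"rot": [0,0,0],"claw": 0.4},{"delta_pos": [-1,0,0],"rot": [0,0,0],"claw": 0.4},{"delta_pos": [0,0,0],"rot": [0,0,0],"claw": 0.4},{"delta_pos": [0,0,0],"rot": [0,0,0],"claw": 0.4}])

```text
t: 45.65
tool_pos: [0.5259, -0.1513, 0.0333]
eef_rot: [0.021, 1.0, 0.0, -0.003]
force: [-9.9, 0.2, -0.7]
opening: 0.0419
finger_force: 41.1
```

The second tile is home too (same board x, -13). Now release it and go to the third.

>>> send_rows(series=[{"delta_pos": [-1,0,0],"rot": [0,0,0],"claw": 0.4},{"delta_pos": [2,0,0],"rot": [0,0,0],"claw": 0.4},{"delta_pos": [0,0,0],"rot": [0,0,0],"claw": 0.6},{"delta_pos": [0,0,0],"rot": [0,0,0],"claw": 0.65},{"delta_pos": [0,0,0],"rot": [0,0,0],"claw": 0.65},{"delta_pos": [0,0,0],"rot": [0,0,0],"claw": 0.65},{"delta_pos": [0,0,-10],"rot": [0,0,0],"claw": 0.65},{"delta_pos": [0,0,-15],"rot": [0,0,0],"claw": 0.65},{"delta_pos": [0,0,-15],"rot": [0,0,0],"claw": 0.75},{"delta_pos": [0,0,-10],"rot": [0,0,0],"claw": 0.75}])

```text
t: 46.65
tool_pos: [0.5287, -0.1513, 0.0857]
eef_rot: [0.021, 1.0, -0.0, 0.001]
force: [0.8, -0.6, -0.4]
opening: 0.064
finger_force: 0.0
```

>>> send_rows(series=[{"delta_pos": [12.2,37.5,0],"rot": [0,0,-3.5],"claw": 0.75},{"delta_pos": [12.2,37.5,0],"rot": [0,0,0],"claw": 0.75},{"delta_pos": [12.2,37.5,0],"rot": [0,0,0],"claw": 0.75},{"delta_pos": [12.2,37.5,0],"rot": [0,0,0],"claw": 0.75},{"delta_pos": [12.2,37.5,0],"rot": [0,0,0],"claw": 0.75},{"delta_pos": [12.2,37.5,0],"rot": [0,0,0],"claw": 0.75},{"delta_pos": [12.2,37.5,0],"rot": [0,0,0],"claw": 0.75},{"delta_pos": [12.2,37.5,0],"rot": [0,0,0],"claw": 0.75},{"delta_pos": [12.2,37.5,0],"rot": [0,0,0],"claw": 0.75},{"delta_pos": [0,0,0],"rot": [0,0,0],"claw": 0.75}])

```text
t: 47.65
tool_pos: [0.4125, 0.1909, 0.0847]
eef_rot: [-0.014, 1.0, 0.002, 0.001]
force: [-0.2, -0.3, -0.7]
opening: 0.0638
finger_force: 0.0
```

```bash
python3 - <<'E'
from h import *
p,T=st(); M=T.as_matrix(); print('yaw',np.degrees(np.arctan2(M[1,1],M[0,1]))-90); rel()
for n in('top','scene'):
    q=cam(n)
    for t in tiles(q): print(n,np.round(t[:5],1))
    held(q,.008)
print(M.T@np.append(np.array([401.8,304.])-p[:2],0))
E
```

```text
t 47.65 tcp [412.5 190.9  84.7] F [-0.2 -0.3 -0.7] op 63.8 ff 0.0
yaw 1.6075411727937023
top rect [-4.2 43.4 43.2 53.2  3.2] min [-31.4  21.1] max [21.1 66.4]
top rect [ -4.4 129.9  43.2  49.9   3.5] min [-30.7 108.2] max [ 19.2 153. ]
scene rect [ 17.9 130.   46.4 102.4   0.7] min [-33.5 106.4] max [ 68.9 153.6]
scene rect [17.4 43.4 46.9 99.3  0.7] min [-32.4  19.6] max [66.7 67. ]
 held? [  40.  -569.2   45.1   47.1   -0.9]
scene [424.9 306.3  42.2  81.5   2.9]
 held? [424.9 306.3  42.2  81.5   2.9]
[  7.51423185 113.34888098   0.40941045]
```

>>> send_rows(series=[{"delta_pos": [1.9,28.3,0],"rot": [0,0,0.3],"claw": 0.75},{"delta_pos": [1.9,28.3,0],"rot": [0,0,0],"claw": 0.75},{"delta_pos": [1.9,28.3,0],"rot": [0,0,0],"claw": 0.75},{"delta_pos": [1.9,28.3,0],"rot": [0,0,0],"claw": 0.75},{"delta_pos": [0,0,0],"rot": [0,0,0],"claw": 0.75},{"delta_pos": [0,0,0],"rot": [0,0,0],"claw": 0.75}])

```text
t: 48.45
tool_pos: [0.4053, 0.2967, 0.0838]
eef_rot: [-0.006, 1.0, -0.0, -0.0]
force: [-0.1, 0.1, -0.2]
opening: 0.064
finger_force: 0.0
```

```bash
python3 - <<'E'
from h import *
p,T=st(); M=T.as_matrix(); print('yaw',np.degrees(np.arctan2(M[1,1],M[0,1]))-90)
for n in('top','scene'):
    q=cam(n); print(n); held(q,.008)
E
```

```text
t 48.45 tcp [405.3 296.7  83.8] F [-0.1  0.1 -0.2] op 64.0 ff 0.0
yaw 0.7344169822079749
top
 held? [  40.6 -570.1   45.7   46.5   46. ]
 held? [450.4 303.3  40.1  64.    2.5]
scene
 held? [1272.  -316.5   37.3   71.3  -42.7]
 held? [424.9 306.3  42.2  81.5   2.9]
```

>>> send_rows(series=[{"delta_pos": [3.6,7.6,0],"rot": [0,0,-0.6],"claw": 0.75},{"delta_pos": [0,0,13],"rot": [0,0,0],"claw": 0.75},{"delta_pos": [0,0,13],"rot": [0,0,0],"claw": 0.75},{"delta_pos": [0,0,13],"rot": [0,0,0],"claw": 0.75},{"delta_pos": [0,0,12],"rot": [0,0,0],"claw": 0.75},{"delta_pos": [0,0,8],"rot": [0,0,0],"claw": 0.75},{"delta_pos": [0,0,4],"rot": [0,0,0],"claw": 0.75},{"delta_pos": [0,0,0],"rot": [0,0,0],"claw": 0.75},{"delta_pos": [0,0,0],"rot": [0,0,0],"claw": 0.75}])

```text
t: 49.45
tool_pos: [0.4012, 0.3055, 0.0212]
eef_rot: [-0.012, 1.0, 0.0, 0.0]
force: [-0.2, 0.3, 0.2]
opening: 0.0641
finger_force: 0.0
```

>>> send_rows(series=[{"delta_pos": [0,0,0],"rot": [0,0,0],"claw": 0.6},{"delta_pos": [0,0,0],"rot": [0,0,0],"claw": 0.5},{"delta_pos": [0,0,0],"rot": [0,0,0],"claw": 0.4},{"delta_pos": [0,0,0],"rot": [0,0,0],"claw": 0.4},{"delta_pos": [0,0,0],"rot": [0,0,0],"claw": 0.4},{"delta_pos": [0,0,0],"rot": [0,0,0],"claw": 0.4}], squeeze=40)

```text
t: 50.05
tool_pos: [0.4013, 0.3055, 0.0218]
eef_rot: [-0.012, 1.0, 0.0, 0.0]
force: [-1.5, -0.7, 6.3]
opening: 0.0415
finger_force: 39.4
```

>>> send_rows(series=[{"delta_pos": [0,0,-5],"rot": [0,0,0],"claw": 0.4},{"delta_pos": [0,0,-10],"rot": [0,0,0],"claw": 0.4},{"delta_pos": [0,0,-15],"rot": [0,0,0],"claw": 0.4},{"delta_pos": [0,0,-15],"rot": [0,0,0],"claw": 0.4},{"delta_pos": [0,0,-15],"rot": [0,0,0],"claw": 0.4},{"delta_pos": [0,0,0],"rot": [0,0,3.6],"claw": 0.4},{"delta_pos": [0,0,0],"rot": [0,0,0],"claw": 0.4},{"delta_pos": [0,0,0],"rot": [0,0,0],"claw": 0.4}])

```text
t: 50.85
tool_pos: [0.401, 0.3053, 0.0813]
eef_rot: [0.018, 1.0, -0.0, 0.0]
force: [-0.7, 0.3, -0.9]
opening: 0.0412
finger_force: 40.5
```

```bash
python3 - <<'E'
from h import *
p,T=st(); M=T.as_matrix(); inb(p,M)
b=np.radians(-2.35); ux=np.array([np.cos(b),np.sin(b)]); uy=np.array([-ux[1],ux[0]])
pre=np.array([537,-194.6])+20*ux-43*uy-101*ux; print('pre',pre,'tool delta',M.T@np.append(pre-p[:2],0))
E
```

```text
t 50.85 tcp [401.  305.3  81.3] F [-0.7  0.3 -0.9] op 41.2 ff 40.5
TCP in board -156.4 493.9 yaw err 0.24
pre [ 454.3049608  -234.24253386] tool delta [-7.31360267e+01 -5.37200334e+02  5.65547713e-02]
```

>>> send_rows(series=[{"delta_pos": [-4.6,-33.6,0],"rot": [0,0,0.2],"claw": 0.4},{"delta_pos": [-4.6,-33.6,0],"rot": [0,0,0],"claw": 0.4},{"delta_pos": [-4.6,-33.6,0],"rot": [0,0,0],"claw": 0.4},{"delta_pos": [-4.6,-33.6,0],"rot": [0,0,0],"claw": 0.4},{"delta_pos": [-4.6,-33.6,0],"rot": [0,0,0],"claw": 0.4},{"delta_pos": [-4.6,-33.6,0],"rot": [0,0,0],"claw": 0.4},{"delta_pos": [-4.6,-33.6,0],"rot": [0,0,0],"claw": 0.4},{"delta_pos": [-4.6,-33.6,0],"rot": [0,0,0],"claw": 0.4}])

```text
t: 51.65
tool_pos: [0.4265, 0.0339, 0.0808]
eef_rot: [0.02, 1.0, -0.0, -0.0]
force: [0.6, 0.8, -1.2]
opening: 0.041
finger_force: 40.6
```

>>> send_rows(series=[{"delta_pos": [-4.6,-33.6,0],"rot": [0,0,0],"claw": 0.4},{"delta_pos": [-4.6,-33.6,0],"rot": [0,0,0],"claw": 0.4},{"delta_pos": [-4.6,-33.6,0],"rot": [0,0,0],"claw": 0.4},{"delta_pos": [-4.6,-33.6,0],"rot": [0,0,0],"claw": 0.4},{"delta_pos": [-4.6,-33.6,0],"rot": [0,0,0],"claw": 0.4},{"delta_pos": [-4.6,-33.6,0],"rot": [0,0,0],"claw": 0.4},{"delta_pos": [-4.6,-33.6,0],"rot": [0,0,0],"claw": 0.4},{"delta_pos": [-4.6,-33.6,0],"rot": [0,0,0],"claw": 0.4},{"delta_pos": [0,0,0],"rot": [0,0,0],"claw": 0.4}])

```text
t: 52.55
tool_pos: [0.4517, -0.2403, 0.0806]
eef_rot: [0.024, 1.0, -0.001, -0.0]
force: [-1.2, -0.6, -0.3]
opening: 0.0411
finger_force: 40.6
```

>>> send_rows(series=[{"delta_pos": [0,0,0],"rot": [0,0,0],"claw": 0.4},{"delta_pos": [0,0,10],"rot": [0,0,0],"claw": 0.4},{"delta_pos": [0,0,10],"rot": [0,0,0],"claw": 0.4},{"delta_pos": [0,0,10],"rot": [0,0,0],"claw": 0.4},{"delta_pos": [0,0,8],"rot": [0,0,0],"claw": 0.4},{"delta_pos": [0,0,5],"rot": [0,0,0],"claw": 0.4},{"delta_pos": [0,0,3],"rot": [0,0,0],"claw": 0.4},{"delta_pos": [0,0,0],"rot": [0,0,0],"claw": 0.4},{"delta_pos": [0,0,0],"rot": [0,0,0],"claw": 0.4}])

```text
t: 53.45
tool_pos: [0.4523, -0.2349, 0.0351]
eef_rot: [0.021, 1.0, -0.0, 0.0]
force: [0.3, 0.2, -0.4]
opening: 0.0407
finger_force: 40.7
```

```bash
python3 - <<'E'
from h import *
p,T=st(); inb(p,T.as_matrix()); rel()
E
```

```text
t 53.45 tcp [ 452.3 -234.9   35.1] F [ 0.3  0.2 -0.4] op 40.7 ff 40.7
TCP in board -83.0 -43.7 yaw err -0.05
top rect [-5.9 43.3 43.2 49.8  3.2] min [-31.4  21.1] max [17.8 66.2]
top rect [ -4.4 129.9  43.2  49.9   3.5] min [-30.7 108. ] max [ 19.2 153. ]
scene rect [ 18.7 131.1  45.9 102.6   2.9] min [-33.5 106.4] max [ 68.9 153.6]
scene rect [15.7 43.6 46.3 97.3  1.5] min [-32.9  19.6] max [63.9 66.4]
scene rect [-51.8 -44.1  49.2 105.1   1.8] min [-104.   -70.1] max [  0.2 -19.4]
```

>>> send_rows(series=[{"delta_pos": [-3,0.7,0.6],"rot": [0,0,0],"claw": 0.4},{"delta_pos": [-5,0,0.4],"rot": [0,0,0],"claw": 0.4},{"delta_pos": [-5,0,0],"rot": [0,0,0],"claw": 0.4},{"delta_pos": [-5,0,0],"rot": [0,0,0],"claw": 0.4},{"delta_pos": [-4,0,0],"rot": [0,0,0],"claw": 0.4},{"delta_pos": [-4,0,0],"rot": [0,0,0],"claw": 0.4},{"delta_pos": [-4,0,0],"rot": [0,0,0],"claw": 0.4},{"delta_pos": [0,0,0],"rot": [0,0,0],"claw": 0.4}])

```text
t: 54.35
tool_pos: [0.4797, -0.2354, 0.0339]
eef_rot: [0.021, 1.0, 0.0, -0.003]
force: [-8.2, 1.2, 7.1]
opening: 0.0411
finger_force: 42.9
```

```bash
python3 - <<'E'
from h import *
p,T=st(); inb(p,T.as_matrix()); rel()
E
```

```text
t 54.35 tcp [ 479.7 -235.4   33.9] F [-8.2  1.2  7.1] op 41.1 ff 42.9
TCP in board -55.6 -43.1 yaw err -0.09
top rect [-4.2 43.4 43.2 53.1  3.2] min [-30.6  21.1] max [21.1 66.4]
top rect [ -4.4 129.9  43.2  49.9   3.5] min [-30.7 108. ] max [ 19.2 153. ]
scene rect [ 16.5 130.2  46.8  99.6   0.7] min [-33.3 106.4] max [ 66.1 153.4]
scene rect [16.9 42.9 47.  99.4 -0.3] min [-32.9  19.6] max [66.7 66.5]
scene rect [-22.9 -42.6  48.1 101.6   0.5] min [-73.6 -67. ] max [ 27.7 -18.3]
```

>>> send_rows(series=[{"delta_pos": [-4,0,-0.7],"rot": [0,0,0],"claw": 0.4},{"delta_pos": [-4,0,0],"rot": [0,0,0],"claw": 0.4},{"delta_pos": [-4,0,0],"rot": [0,0,0],"claw": 0.4},{"delta_pos": [-4,0,0],"rot": [0,0,0],"claw": 0.4},{"delta_pos": [-4,0,0],"rot": [0,0,0],"claw": 0.4},{"delta_pos": [0,0,0],"rot": [0,0,0],"claw": 0.4}])

```text
t: 55.05
tool_pos: [0.5009, -0.2362, 0.0342]
eef_rot: [0.021, 1.0, 0.0, -0.002]
force: [-4.4, 0.4, -1.2]
opening: 0.041
finger_force: 40.7
```

>>> send_rows(series=[{"delta_pos": [-4,0,0],"rot": [0,0,0],"claw": 0.4},{"delta_pos": [-4,0,0],"rot": [0,0,0],"claw": 0.4},{"delta_pos": [-4,0,0],"rot": [0,0,0],"claw": 0.4},{"delta_pos": [-3,0,0],"rot": [0,0,0],"claw": 0.4},{"delta_pos": [0,0,0],"rot": [0,0,0],"claw": 0.4},{"delta_pos": [0,0,0],"rot": [0,0,0],"claw": 0.4}])

```text
t: 55.65
tool_pos: [0.5179, -0.2368, 0.0348]
eef_rot: [0.021, 1.0, -0.0, 0.001]
force: [-1.6, 0.6, -2.5]
opening: 0.0411
finger_force: 40.6
```

```bash
python3 - <<'E'
from h import *
p,T=st(); inb(p,T.as_matrix()); rel()
E
```

```text
t 55.65 tcp [ 517.9 -236.8   34.8] F [-1.6  0.6 -2.5] op 41.1 ff 40.6
TCP in board -17.3 -42.9 yaw err -0.03
top rect [-10.3  44.6  39.4  46.8  84. ] min [-30.6  21.3] max [11.3 65.9]
top rect [ -4.4 129.9  43.2  49.9   3.5] min [-30.7 108.2] max [ 19.2 153. ]
scene rect [ 17.2 131.1  46.1  99.7   2.9] min [-33.5 106.4] max [ 66.1 153.2]
scene rect [16.9 42.9 47.  99.4 -0.3] min [-32.9  19.6] max [66.7 66.5]
scene rect [  8.5 -32.6  38.7 107.9  26.7] min [-37.8 -67.4] max [ 63.5 -18.5]
```

>>> send_rows(series=[{"delta_pos": [-2,0,0],"rot": [0,0,0],"claw": 0.4},{"delta_pos": [-1,0,0],"rot": [0,0,0],"claw": 0.4},{"delta_pos": [0,0,0],"rot": [0,0,0],"claw": 0.4},{"delta_pos": [0,0,0],"rot": [0,0,0],"claw": 0.4}])

```text
t: 56.15
tool_pos: [0.5199, -0.237, 0.0346]
eef_rot: [0.021, 1.0, 0.0, -0.0]
force: [-3.4, -0.4, -2.4]
opening: 0.041
finger_force: 40.7
```

>>> send_rows(series=[{"delta_pos": [-1,0,0],"rot": [0,0,0],"claw": 0.4},{"delta_pos": [-1,0,0],"rot": [0,0,0],"claw": 0.4},{"delta_pos": [0,0,0],"rot": [0,0,0],"claw": 0.4},{"delta_pos": [0,0,0],"rot": [0,0,0],"claw": 0.4}])

```text
t: 56.55
tool_pos: [0.5216, -0.2371, 0.0345]
eef_rot: [0.021, 1.0, 0.0, -0.001]
force: [-5.3, -0.3, -2.5]
opening: 0.041
finger_force: 40.8
```

>>> send_rows(series=[{"delta_pos": [-1,0,0],"rot": [0,0,0],"claw": 0.4},{"delta_pos": [-1,0,0],"rot": [0,0,0],"claw": 0.4},{"delta_pos": [0,0,0],"rot": [0,0,0],"claw": 0.4},{"delta_pos": [0,0,0],"rot": [0,0,0],"claw": 0.4}])

```text
t: 56.95
tool_pos: [0.5218, -0.2371, 0.0341]
eef_rot: [0.021, 1.0, 0.0, -0.002]
force: [-8.9, 0.7, -0.9]
opening: 0.041
finger_force: 41.0
```

>>> send_rows(series=[{"delta_pos": [-1,0,0],"rot": [0,0,0],"claw": 0.4},{"delta_pos": [-1,0,0],"rot": [0,0,0],"claw": 0.4},{"delta_pos": [0,0,0],"rot": [0,0,0],"claw": 0.4},{"delta_pos": [0,0,0],"rot": [0,0,0],"claw": 0.4}])

```text
t: 57.35
tool_pos: [0.5219, -0.2372, 0.034]
eef_rot: [0.021, 1.0, 0.0, -0.004]
force: [-13.2, 1.4, 3.5]
opening: 0.0409
finger_force: 42.1
```

The third tile is home. I'll release, rise, back away from the board, and take the last look.

>>> send_rows(series=[{"delta_pos": [2,0,0],"rot": [0,0,0],"claw": 0.4},{"delta_pos": [0,0,0],"rot": [0,0,0],"claw": 0.6},{"delta_pos": [0,0,0],"rot": [0,0,0],"claw": 0.65},{"delta_pos": [0,0,0],"rot": [0,0,0],"claw": 0.65},{"delta_pos": [0,0,0],"rot": [0,0,0],"claw": 0.65},{"delta_pos": [0,0,-10],"rot": [0,0,0],"claw": 0.65},{"delta_pos": [0,0,-15],"rot": [0,0,0],"claw": 0.65},{"delta_pos": [0,0,-25],"rot": [0,0,0],"claw": 0.7},{"delta_pos": [0,0,-30],"rot": [0,0,0],"claw": 0.7},{"delta_pos": [0,0,-30],"rot": [0,0,0],"claw": 0.7}])

```text
t: 58.35
tool_pos: [0.5242, -0.237, 0.1465]
eef_rot: [0.021, 1.0, 0.0, 0.0]
force: [0.4, -0.3, -0.2]
opening: 0.0598
finger_force: 0.0
```

>>> send_rows(series=[{"delta_pos": [10,30,-5],"rot": [0,0,0],"claw": 0.7},{"delta_pos": [10,30,-5],"rot": [0,0,0],"claw": 0.7},{"delta_pos": [10,30,-5],"rot": [0,0,0],"claw": 0.7},{"delta_pos": [10,30,-5],"rot": [0,0,0],"claw": 0.7},{"delta_pos": [10,30,-5],"rot": [0,0,0],"claw": 0.7},{"delta_pos": [0,30,-5],"rot": [0,0,0],"claw": 0.7},{"delta_pos": [0,30,0],"rot": [0,0,0],"claw": 0.7},{"delta_pos": [0,30,0],"rot": [0,0,0],"claw": 0.7},{"delta_pos": [0,30,0],"rot": [0,0,0],"claw": 0.7},{"delta_pos": [0,30,0],"rot": [0,0,0],"claw": 0.7}])

```text
t: 59.35
tool_pos: [0.4869, 0.0661, 0.1756]
eef_rot: [0.021, 1.0, 0.0, 0.001]
force: [-0.4, -1.0, -0.4]
opening: 0.0596
finger_force: 0.0
```

```bash
python3 - <<'E'
from h import *
p,T=st(); rel()
s=cam('scene'); r=cam('top')
z=lambda i,b,w,h:cv2.resize(i['frame'][b[1]:b[3],b[0]:b[2],::-1],(w,h),interpolation=cv2.INTER_CUBIC)
cv2.imwrite('pics/end.png',np.vstack([z(s,(170,90,510,340),700,440)[:,:700],cv2.copyMakeBorder(z(r,(300,180,430,270),231,160),0,0,0,469,cv2.BORDER_CONSTANT)]))
E
```

```text
t 59.35 tcp [486.9  66.1 175.6] F [-0.4 -1.  -0.4] op 59.6 ff 0.0
top rect [ -4.3 -42.3  45.4  54.1  -0.9] min [-31.5 -64.9] max [ 23.1 -19.2]
top rect [-4.2 43.4 43.2 53.2  3.2] min [-31.4  21.3] max [21.1 66.4]
top rect [ -4.4 129.9  43.2  49.9   3.5] min [-30.7 108. ] max [ 19.2 153. ]
scene rect [ 17.2 129.7  46.9  98.4   0.7] min [-32.1 105.8] max [ 66.1 153.2]
scene rect [ 16.7  43.8  46.8 101.1   1.5] min [-33.4  19.6] max [66.7 67.1]
scene rect [ 16.7 -42.2  47.9  99.7   0.3] min [-33.2 -66.4] max [ 66.4 -18.3]
```

View pics/end.png

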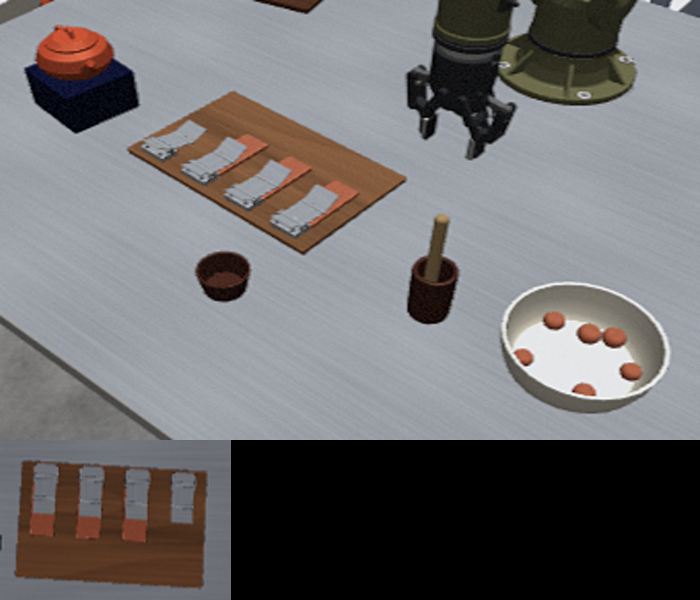

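All three tiles are squarely under their own clips (tails in the top crop at 43/88/135, 525). The stick is in the crock (440,220), all six nuggets are in the bowl, and the teapot and teacup are untouched. Handing in.

```bash
python3 -c "
from workcell import workorder
print(workorder.sign_off())"
```

```text
the job is handed in; nothing more can be done
None
```

The job is handed in: I stirred the clay three full turns with no nugget spilled, stood the stick back in the crock, and pushed all three tiles home under clips 0–2, with the teapot and teacup untouched.

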